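# Shingle three heel lifts on the cementing board

## Task

The three cork heel lifts are to be laid out for cementing on the sloping white board. First square the long one, which lies askew on the board, into the corner: straight edge down against the ledge, left side against the end stop. Then lay the middle-length one and after it the short one along the ledge to the right like roof shingles, each with its straight edge down against the ledge and lying over the right-hand third or so of the one before, and leave the cast, the jar and the cup where they stand.

Things in the scene. Friction and masses are not known exactly. Their poses are not given: they have to be found in the camera images.
- cement_board: Fixed white board (165 mm up the slope), rising away from the robot at 28 degrees. Wooden ledge (16 mm high, 12 thick) along its lower edge, wooden end stop (16 high, 12 thick) at the ledge's left end, only 40 mm up the slope. Origin: inner corner of ledge, stop and board, 14.5 mm above the bench. x up the slope (ledge face x = 0), y along the ledge to the left (stop face y = 0, board to y = -205 mm), z out of the face.
- lift_long: D-shaped cork heel lift, 100 x 56 x 7 mm, about 30 g, dark underside: one end a straight edge, the other a round heel (radius 28); sides straight for 72 mm. Origin: centre of its underside, 50 mm from the straight edge; x axis from straight edge to heel, z up. Starts askew on the sloping board, held by friction.
- lift_long_edge (a point): Middle of the straight edge of the long lift, on its underside; same axes as the lift.
- lift_mid: D-shaped cork heel lift, 85 x 56 x 7 mm, about 30 g, dark underside: one end a straight edge, the other a round heel (radius 28); sides straight for 57 mm. Origin: centre of its underside, 42.5 mm from the straight edge; x axis from straight edge to heel, z up. Starts flat on the bench at the right, straight edge roughly towards the robot.
- lift_mid_edge (a point): Middle of the straight edge of the middle-length lift, on its underside; same axes as the lift.
- lift_short: D-shaped cork heel lift, 70 x 56 x 7 mm, about 30 g, dark underside: one end a straight edge, the other a round heel (radius 28); sides straight for 42 mm. Origin: centre of its underside, 35 mm from the straight edge; x axis from straight edge to heel, z up. Starts like the middle one. Shingled by a third, lifts stand about 37 mm apart and the upper two lean 11 degrees, left side up.
- lift_short_edge (a point): Middle of the straight edge of the short lift, on its underside; same axes as the lift.
- foot_cast_c: Plaster foot model, loose, 199x74x167 mm high, standing at the back right; origin: centre of its underside. To be left alone.
- jar_powder: White screw jar with blue lid, loose, 65 mm wide, 88 mm high, standing to the right of the fan; origin: centre of its underside. To be left alone.
- white_cup: Plastic mixing cup, loose, 73 mm wide, 84 mm high, standing at the left front; origin: centre of its underside. To be left alone.
- bench_vice: Vice bolted to the front edge of the bench between the lifts and the board, 134 mm high; origin: centre of its underside on the bench. It covers about x 0.20 to 0.52 m, y 0.01 to 0.19 m. Fixed; carry things over it.
- desk_fan: Small desk fan screwed down behind the vice, 284 mm high, within about 0.13 m of its origin (centre of its foot on the bench). Fixed.
Things that resemble listed ones, but are neither listed nor needed, are in the scene too. Leave any pink look-alike of the lift_mid alone.

How it is judged:
On the way, in this order (a step that is already met when the one before it is completed fails the run):
1. the long lift is squared into the corner of the board and let go (x of lift_long_edge in the frame of cement_board between -0.003 and 0.005 m and angle between the x axis of lift_long and the x axis of cement_board, either way round below 0.1 rad and y of lift_long in the frame of cement_board between -0.033 and -0.025 m and z of lift_long in the frame of cement_board between -0.003 and 0.004 m and contact force between lift_long and the fingers below 0.05 N), for 0.2 s.
2. the middle-length lift lies shingled over the long one and is let go (x of lift_long_edge in the frame of cement_board between -0.003 and 0.005 m and angle between the x axis of each of lift_long, lift_mid and the x axis of cement_board, either way round below 0.1 rad and y of lift_long in the frame of cement_board between -0.033 and -0.025 m and z of lift_long in the frame of cement_board between -0.003 and 0.004 m and x of lift_mid_edge in the frame of cement_board between -0.003 and 0.005 m and y of lift_mid in the frame of lift_long between -0.045 and -0.028 m and z of lift_mid in the frame of lift_long between 0.003 and 0.013 m and z of lift_mid in the frame of cement_board between -0.003 and 0.014 m and contact force between lift_mid and lift_long above 0.005 N and contact force between lift_mid and the fingers below 0.05 N), for 0.2 s.
3. the short lift lies shingled over the middle-length one (x of lift_long_edge in the frame of cement_board between -0.003 and 0.005 m and angle between the x axis of each of lift_long, lift_mid, lift_short and the x axis of cement_board, either way round below 0.1 rad and y of lift_long in the frame of cement_board between -0.033 and -0.025 m and z of lift_long in the frame of cement_board between -0.003 and 0.004 m and x of lift_mid_edge in the frame of cement_board between -0.003 and 0.005 m and y of lift_mid in the frame of lift_long between -0.045 and -0.028 m and z of lift_mid in the frame of lift_long between 0.003 and 0.013 m and z of lift_mid in the frame of cement_board between -0.003 and 0.014 m and contact force between lift_mid and lift_long above 0.005 N and x of lift_short_edge in the frame of cement_board between -0.003 and 0.005 m and y of lift_short in the frame of lift_mid between -0.045 and -0.028 m and z of lift_short in the frame of lift_mid between 0.003 and 0.013 m and z of lift_short in the frame of cement_board between -0.003 and 0.014 m and contact force between lift_short and lift_mid above 0.005 N), for 0.2 s.
At the end, for the whole second after the job is handed in: All at rest on the board, straight edges within 5 mm of the ledge and square to 0.1 rad; the long one flat, within 5 mm of the end stop; the middle one resting on the long one, the short one on the middle one, each centre 28 to 45 mm to the right of the one before (a fifth to a half covered) (all of step 3 and linear speed of each of lift_long, lift_mid, lift_short below 0.01 m/s and angular speed of each of lift_long, lift_mid, lift_short below 0.1 rad/s); the robot touches nothing.
It fails at once if the foot cast is pushed over or shifted more than 20 mm (distance of foot_cast_c from where it was at the start of the episode above 0.02 m or angle between foot_cast_c's own z axis and vertical above 0.3 rad).
It fails at once if the jar is pushed over or shifted more than 20 mm (distance of jar_powder from where it was at the start of the episode above 0.02 m or angle between jar_powder's own z axis and vertical above 0.3 rad).
It fails at once if the cup is pushed over or shifted more than 20 mm (distance of white_cup from where it was at the start of the episode above 0.02 m or angle between white_cup's own z axis and vertical above 0.3 rad).
It also fails if it takes over 72 s, if anything falls off the work surface, if the arm or the gripper's body presses on something with over 40 N, if the wrist force passes 120 N, or if a joint passes its speed limit or range.

## Robot

A 6-joint arm with a two-finger parallel gripper is mounted at the origin on a cart in front of the work surface, level with it; the furniture and walls round the work are solid. World frame = base frame: x ahead of the robot, y to its left, z up, the work surface at z = 0. Lengths are in m, angles in rad, forces in N, time in s.
With the tool pointing down it reaches from about 0.325 to 0.9 m from the base axis. Payload 6.1 kg.
Tool frame: the origin (TCP) lies at the very end of the fingers, on their centre line; the grasp point (between the pads) lies 19 mm behind it; z points along the fingers, y is the direction in which the jaws open and shut (so a half turn about z gives the same grasp; the last joint's range is limited). The gripper opens to 87 mm and grips with 3 to 60 N. Pads are 19 mm wide; open, the fingers measure 117 mm over their backs; the gripper's body (75 mm by 190 mm) begins 51 mm behind the grasp point.
Start: joints at [-0.126, 0.22, 1.526, -0, 1.395, -0.126], TCP at [0.625, -0, 0.223] pointing down, gripper open.
Joint ranges: [-2.98, 2.98], [-0.91, 2.08], [0.09, 2.57], [-1.24, 4.39], [0.2, 2.65], [-2.68, 2.68]. Speed limits (rad/s): [2.57, 2.57, 3.01, 3.14, 3.14, 3.14].

## Interface

Orientations are given as [roll, pitch, yaw] about the fixed x, y, z axes, in that order (R = Rz(yaw) Ry(pitch) Rx(roll)).
In Python, from bench import r gives the robot as it stands. The module is installed in compiled form; this text tells all that it offers.
- The arm moves only by the tool move_arm, never from a script. Its argument "commands" is text: rows parted by semicolons, each of 7 numbers parted by spaces: the shift along the world's x, y, z in m, then the turn, a rotation vector about the world's x, y, z in degrees, then the gripper's target within -1 to 1 (fully open at 1, half-way at 0, shut at -1). In form: dx dy dz wx wy wz claw; .... A call has 1 to 20 rows; each row is the pose to reach, as a shift and turn from the pose measured when the call began; what a row does not reach only later rows make up. A row lasts 1/12 s, in which the tool goes at most 41.7 mm and 7.16 degrees, less where a joint would pass 70% of its speed; a pose out of reach is approached as far as the arm can. A call with a gripper value outside its range is refused whole. The fingers move at their own pace and stop on an object; the grip force is fixed at half the most. Time passes only in rows, so rows that repeat a pose let the fingers close. It gives the time, the measured TCP pose, the force and the opening at its end, in the units of the state.
- r.read_state(): the state, without advancing time (a new reading comes with each control period).
- r.grab_frame(name): name is "scene" or "side" or "wrist"; returns a dict with "image" (420x560x3 uint8, red, green, blue), "fov_y" (degrees; the focal length in pixels is half the picture's height over the tangent of half this angle, whatever the lens; pixels are square), "cx", "cy" (the principal point, pixels), "rvec" (rotation vector, rad) and "tvec" (3), from world to camera coordinates, as OpenCV has them. Camera axes: x right, y down, z forward; pixel columns grow to the right and rows downward; lengths in m; the calibration is good to about 2 mm. A picture is of the moment at which its call begins. There is no depth.
- r.finish_job(): hands the job in, once; it reports no verdict.
The state is a dict: "time_s": time; "joint_positions": joint angles; "joint_velocities": joint speeds; "effort": joint torques, N m; "eef_pos": TCP position; "orientation": TCP orientation; "wrist_force": force on the tool from outside, world axes, zero at the start; "wrist_torque": the same for the moment, N m; "finger_gap": finger opening in m.
Only numpy, scipy, OpenCV 4.12 (cv2) and the standard library are available. Lean on these libraries where they do the work, as an engineer would, in place of code of your own. Each camera call takes 0.05 s, during which the arm holds its last target.

## Working session

There is one attempt and no reset: what is moved stays moved. The work goes in short steps, Python scripts to look and compute and a tool call to move; the robot and the scene stay as the last step left them, time stands still between calls to the robot, and variables do not carry over. Pictures are saved under pics/ and viewed, and the job is handed in when it is done.

Besides the shell and the picture viewer there is one more tool, called by a JSON object that holds its "fn" and its "kwargs". move_arm: Moves the arm, as the interface text tells. Its arguments: {"type":"object","properties":{"commands":{"type":"string"}},"required":["commands"]}

```bash
mkdir -p pics
cat > h.py <<'E'
import numpy as np, cv2
from bench import r
from scipy.spatial.transform import Rotation as R
def cam(f):
    h=f["image"].shape[0]; fl=h/2/np.tan(np.radians(f["fov_y"])/2)
    K=np.array([[fl,0,f["cx"]],[0,fl,f["cy"]],[0,0,1]]); return K,np.array(f["rvec"],float),np.array(f["tvec"],float)
def proj(f,P):
    K,rv,t=cam(f); return cv2.projectPoints(np.array(P,float).reshape(-1,3),rv,t,K,None)[0].reshape(-1,2)
def onplane(f,uv,p0=(0,0,0),n=(0,0,1)):
    K,rv,t=cam(f); Rm=R.from_rotvec(rv.ravel()).as_matrix(); c=-Rm.T@t.ravel()
    uv=np.array(uv,float).reshape(-1,2); d=(Rm.T@np.linalg.inv(K)@np.c_[uv,np.ones(len(uv))].T).T
    s=((np.array(p0)-c)@n)/(d@n); return c+d*s[:,None]
def save(f,n,box=None,sc=1):
    im=f["image"][:,:,::-1]
    if box: im=im[box[1]:box[3],box[0]:box[2]]
    im=cv2.resize(im,None,fx=sc,fy=sc,interpolation=cv2.INTER_CUBIC); cv2.imwrite("pics/"+n,im)
E
python3 - <<'E'
from h import *
import pickle
fs={}
for n in("scene","side","wrist"):
    f=r.grab_frame(n); fs[n]=f; save(f,n+"0.png",sc=1.4)
    K,rv,t=cam(f); print(n,f["fov_y"],f["cx"],f["cy"],-R.from_rotvec(rv.ravel()).as_matrix().T@t.ravel())
pickle.dump(fs,open("f0.pkl","wb"))
print(r.read_state())
E
```

```text
scene 55.3023953325041 282.9828919676634 208.14516315320637 [ 0.1762511  -0.61065594  0.82292437]
side 44.74445217627494 271.8340781607858 215.9851448790774 [-0.71984854 -0.16232866  0.61555089]
wrist 61.09122688254975 276.7218759028045 209.3201709763805 [0.6247763  0.06770802 0.3834992 ]
{'time_s': 0.15, 'joint_positions': array([-1.26105820e-01,  2.21065071e-01,  1.52739695e+00, -1.22368767e-05,
        1.39470456e+00, -1.26095302e-01]), 'joint_velocities': array([ 0.00103543, -0.00192371, -0.00375715, -0.00047804,  0.00040397,
        0.00122255]), 'effort': array([ 5.44750201e-04, -4.95191681e+01, -3.87881935e+01,  6.99610985e-02,
        5.31197037e-02, -7.11234907e-05]), 'eef_pos': array([6.24495165e-01, 5.23759639e-05, 2.21650363e-01]), 'orientation': array([-3.14002970e+00, -1.85991070e-04,  1.57078782e+00]), 'wrist_force': array([-0.22931028, -1.23892997,  0.38118919]), 'wrist_torque': array([0.04310837, 0.01643806, 0.01125255]), 'finger_gap': 0.08678749026735588}
```

View pics/scene0.png

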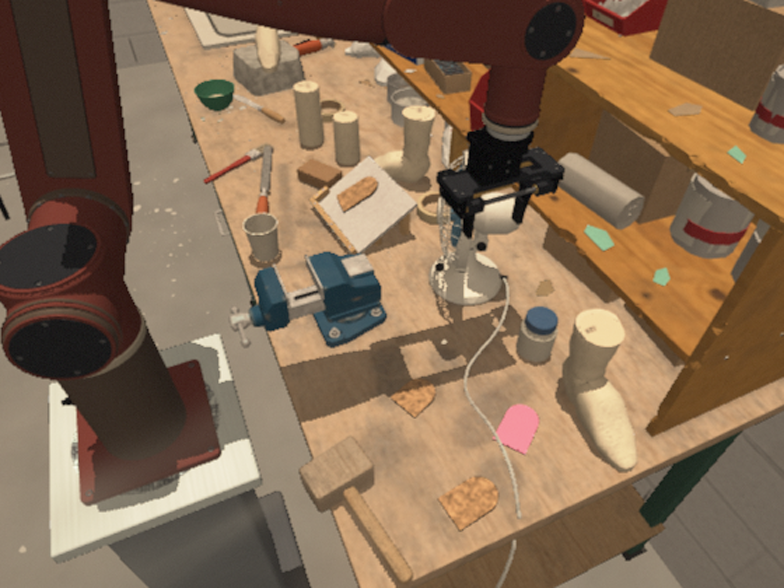

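View pics/side0.png

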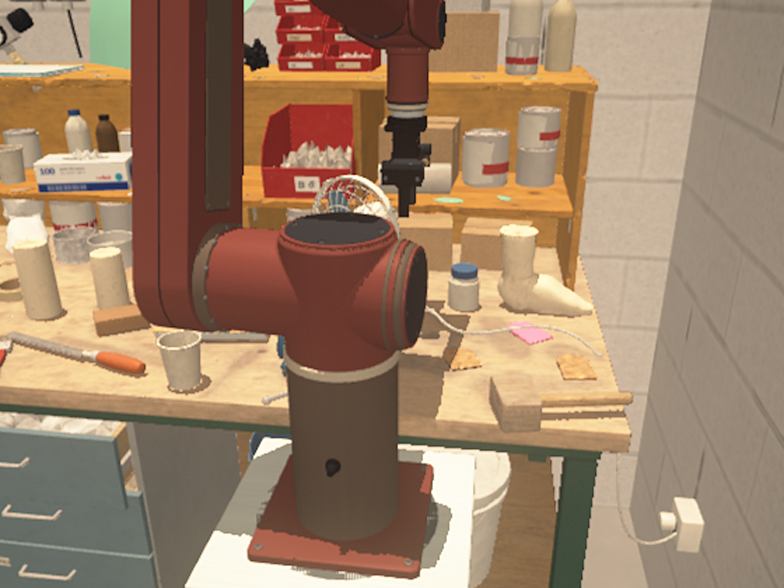

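View pics/wrist0.png

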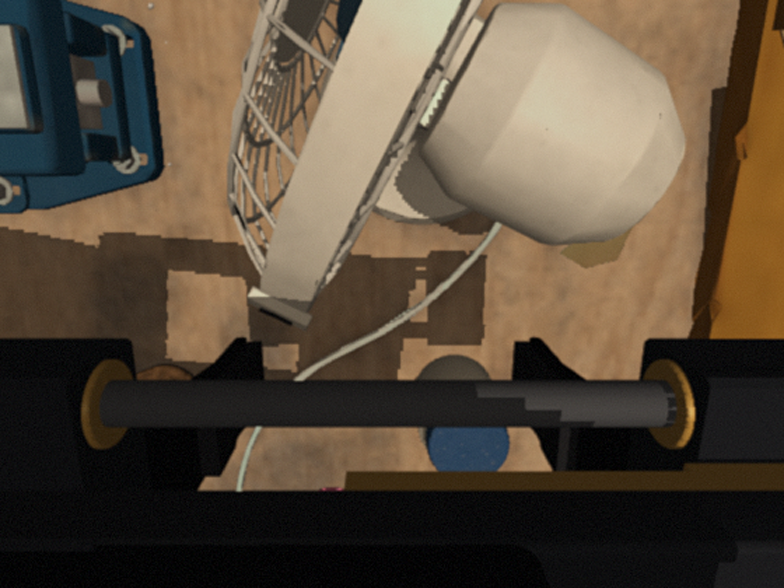

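The scene view shows the board at ~(365,205) with the long lift at (357,193). There are cork lifts at (413,400) and (470,500), a pink look-alike at (518,428), the vice at (320,295), the fan at (470,240) and the cup at (262,238), all in 1.4x pixels. Next I'll enlarge these areas.

Run:
```python
from h import *
import pickle
fs=pickle.load(open("f0.pkl","rb"));f=fs["scene"]
save(f,"board0.png",(200,100,320,190),6.5)
save(f,"lifts0.png",(260,260,400,385),4.8)
for n,uv in dict(a=(413,400),b=(470,500),pink=(518,428),cup=(262,262),jar=(538,355)).items():
    print(n,onplane(f,np.array(uv)/1.4,(0,0,0.005))[0].round(3))
```

```text
a [ 0.424 -0.131  0.005]
b [ 0.428 -0.324  0.005]
pink [ 0.56  -0.249  0.005]
cup [0.273 0.313 0.005]
jar [ 0.675 -0.134  0.005]
```

View pics/board0.png

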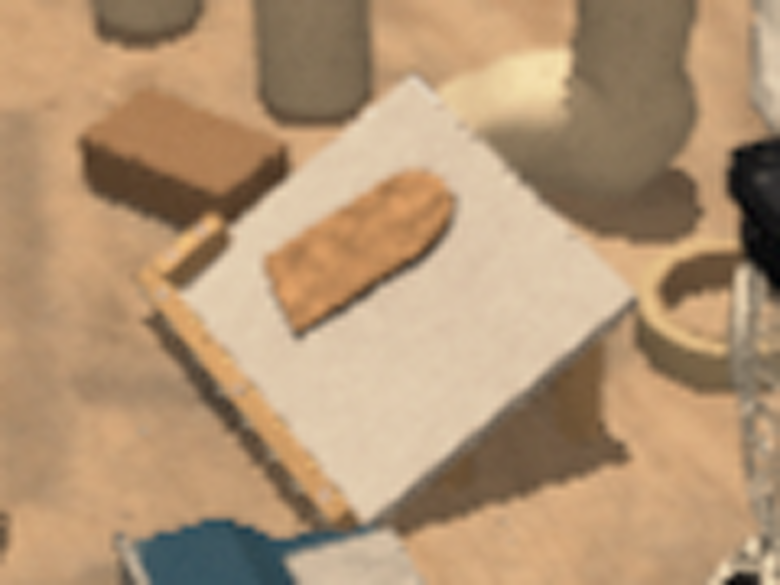

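View pics/lifts0.png

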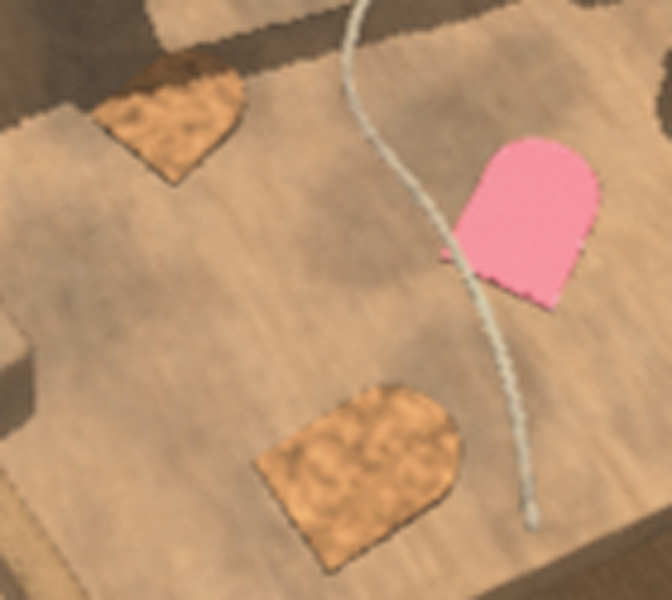

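Run:
```python
from h import *
import pickle
from scipy.optimize import least_squares
fs=pickle.load(open("f0.pkl","rb"));f=fs["scene"]
S=lambda *p:np.array(p,float)/6.5+np.array([200,100])
def bR(yaw): return R.from_euler('z',yaw)*R.from_euler('y',-np.radians(28))
def bw(p,P): return bR(p[2]).apply(np.array(P,float))+[p[0],p[1],0.0145]
# ledge tops: outer-left corner of ledge top, etc.
tl,tr=S(415,75),S(637,298)
h=0.0145+.165*np.sin(np.radians(28))
W=onplane(f,[tl,tr],(0,0,h)); print(W, np.linalg.norm(W[0]-W[1]))
# image pts: TL(165,?),(TR), bottom right of face visible (ledge inner-top edge right end) 
obj=[(.165,-.205,0),(0,-.205,.016),(-.012,-.205,.016),(-.012,.012,.016)]
img=[tr,S(357,512),S(330,525),S(140,275)]
fun=lambda p:(proj(f,bw(p,obj))-img).ravel()
s=least_squares(fun,[.42,.4,-.5]);print(s.x,s.fun.round(2))
for s0 in [(.165,0,0),(.165,.012,0),(.165,-.205,0),(0,0,0),(0,-.205,0),(0,0,.016),(.04,0,.016),(.04,.012,.016),(-.012,.012,.016)]:
    print(s0,((proj(f,bw(s.x,[s0]))-[200,100])*6.5).round())
```

```text
[[0.58921843 0.47841497 0.09196281]
 [0.61366158 0.26301633 0.09196281]] 0.21678109639964768
[0.44829898 0.45052212 0.10927795] [ 0.6  -0.07 -0.81 -0.49  0.26  0.09 -0.05  0.48]
(0.165, 0, 0) [[431.  85.]]
(0.165, 0.012, 0) [[420.  74.]]
(0.165, -0.205, 0) [[641. 298.]]
(0, 0, 0) [[183. 293.]]
(0, -0.205, 0) [[368. 526.]]
(0, 0, 0.016) [[167. 275.]]
(0.04, 0, 0.016) [[228. 224.]]
(0.04, 0.012, 0.016) [[218. 212.]]
(-0.012, 0.012, 0.016) [[140. 278.]]
```

```bash
cat >> h.py <<'E'
from scipy.optimize import minimize
def bR(yaw): return R.from_euler('z',yaw)*R.from_euler('y',-np.radians(28))
B=np.array([.4483,.4505,.1093])
def bw(P,p=None):
    p=B if p is None else p
    return bR(p[2]).apply(np.array(P,float))+[p[0],p[1],0.0145]
def dshape(L,n=24):
    a=np.linspace(-np.pi/2,np.pi/2,n); c=L/2-.028
    xy=np.r_[[(-L/2,.028),(-L/2,-.028)],np.c_[c+.028*np.cos(a),.028*np.sin(a)]]
    return np.r_[np.c_[xy,0*xy[:,:1]],np.c_[xy,0*xy[:,:1]+.007]]
def liftpts(L,p,T=None):
    P=R.from_euler('z',p[2]).apply(dshape(L))+[p[0],p[1],0]
    return P if T is None else T(P)
def fit(f,mask,L,p0,T=None,sc=4,box=None):
    x0,y0,x1,y1=box; m=cv2.resize(mask[y0:y1,x0:x1].astype(np.float32),None,fx=sc,fy=sc,interpolation=cv2.INTER_LINEAR)
    def cost(p):
        uv=(proj(f,liftpts(L,p,T))-[x0,y0]+.5)*sc-.5
        h=cv2.convexHull(uv.astype(np.float32)); im=np.zeros(m.shape,np.uint8)
        cv2.fillConvexPoly(im,np.round(h*16).astype(np.int32),1,shift=4)
        return np.abs(im-m).sum()/m.sum()
    best=None
    for dy in (-.25,0,.25):
      s=minimize(cost,[p0[0],p0[1],p0[2]+dy],method="Nelder-Mead",options=dict(initial_simplex=np.array(p0)+[[0,0,dy],[.015,0,dy],[0,.015,dy],[0,0,dy+.3]],xatol=1e-5,fatol=1e-5,maxiter=400))
      if best is None or s.fun<best.fun: best=s
    return best.x,best.fun
def corkmask(f,box,sth=120):
    im=f["image"]; hsv=cv2.cvtColor(im,cv2.COLOR_RGB2HSV)
    m=(hsv[...,1]>sth)&(hsv[...,0]<22); o=np.zeros(m.shape,np.uint8); x0,y0,x1,y1=box
    o[y0:y1,x0:x1]=m[y0:y1,x0:x1]; o=cv2.morphologyEx(o,cv2.MORPH_CLOSE,np.ones((3,3)))
    n,l,s,_=cv2.connectedComponentsWithStats(o)
    return (l==1+np.argmax(s[1:,4])).astype(np.uint8)
E
python3 - <<'E'
from h import *
import pickle
f=pickle.load(open("f0.pkl","rb"))["scene"]
hsv=cv2.cvtColor(f["image"],cv2.COLOR_RGB2HSV)
for u,v in [(295,285),(298,276),(290,290),(335,358),(300,310),(253,138),(262,145)]: print(u,v,hsv[v,u])
vis=f["image"][:,:,::-1].copy()
for n,box,Ls,p0,T in [("a",(275,268,318,302),(.085,.07),(.424,-.131,0),None),("b",(308,335,362,385),(.085,.07),(.428,-.324,0),None),("long",(237,122,275,156),(.1,),(.07,-.06,0),bw)]:
    for sth in (110,125):
      m=corkmask(f,box,sth)
      for L in Ls: 
        p,c=fit(f,m,L,p0,T,box=box); print(n,sth,L,m.sum(),p.round(4),round(c,3))
    h=cv2.convexHull(proj(f,liftpts(Ls[0],p,T)).astype(np.float32)); 
    vis[m>0]=(0,200,0)
    cv2.polylines(vis,[np.round(h).astype(int)],True,(255,0,0))
cv2.imwrite("pics/fit0.png",cv2.resize(vis[110:400,200:400],None,fx=2.05*1,fy=2.05))
E
```

```text
295 285 [ 14 133 218]
298 276 [ 14 129 107]
290 290 [ 14 133 220]
335 358 [ 14 135 198]
300 310 [ 16 101 199]
253 138 [ 14 135 176]
262 145 [ 16  59 221]
a 110 0.085 557 [ 0.4402 -0.1172  0.4276] 0.232
a 110 0.07 557 [ 0.4339 -0.1213  0.3848] 0.063
a 125 0.085 507 [ 0.4403 -0.1145  0.494 ] 0.323
a 125 0.07 507 [ 0.4339 -0.1215  0.3798] 0.136
b 110 0.085 1046 [ 0.431  -0.3232  0.1363] 0.046
b 110 0.07 1046 [ 0.4262 -0.3238  0.1335] 0.188
b 125 0.085 979 [ 0.4311 -0.323   0.1387] 0.077
b 125 0.07 979 [ 0.4266 -0.3239  0.125 ] 0.169
long 110 0.1 358 [ 0.0844 -0.058  -0.1926] 0.145
long 125 0.1 333 [ 0.0853 -0.0572 -0.1191] 0.222
```

View pics/fit0.png

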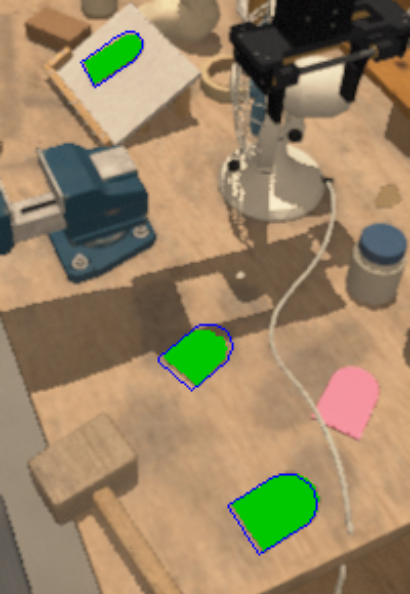

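```bash
cat >> h.py <<'E'
def cur():
    s=r.read_state(); return np.array(s["eef_pos"]),R.from_euler('xyz',s["orientation"])
def tgt_board(yawb=0.0,lean=0.0):
    # tool x=-bx, y=by, z=-bz ; yawb turn about board normal; lean: left side up about bx
    return bR(B[2])*R.from_euler('z',yawb)*R.from_euler('x',lean)*R.from_matrix(np.c_[[-1,0,0],[0,1,0],[0,0,-1]])
def delta(pos,Rt):
    p,R0=cur(); d=np.array(pos)-p; w=np.degrees((Rt*R0.inv()).as_rotvec()); print("d",d.round(4),"w",w.round(2))
E
python3 - <<'E'
from h import *
import pickle
fs=pickle.load(open("f0.pkl","rb"));f=fs["wrist"]
K,rv,t=cam(f);Rc=R.from_rotvec(rv.ravel()); c=-Rc.inv().apply(t.ravel())
p,R0=cur(); print("cam in tool",R0.inv().apply(c-p), "axes\n",(R0.inv()*Rc.inv()).as_matrix().round(3))
fw=fs["scene"]; print("fan foot",onplane(fw,np.array([470,275])/1.4))
box=(237,122,275,156)
for sth in (80,95):
    m=corkmask(fw,box,sth); print(m.sum(),fit(fw,m,.1,(.085,-.058,-.1),bw,box=box))
v=bw([.07,-.06,.10]); print(v); delta(v,tgt_board())
E
```

```text
cam in tool [ 6.76857502e-02  2.76190505e-05 -1.61836496e-01] axes
 [[ 0.    -0.968 -0.253]
 [ 1.     0.    -0.   ]
 [ 0.    -0.253  0.968]]
fan foot [[0.66630827 0.10577174 0.        ]]
393 (array([ 0.08593366, -0.05699023, -0.19069833]), np.float64(0.07977496832609177))
373 (array([ 0.08559841, -0.05779027, -0.17322123]), np.float64(0.10991957038640976))
[0.46961546 0.39247891 0.13565777]
d [-0.1549  0.3924 -0.086 ] w [-20.97 -23.55  94.16]
```

{"fn": "move_arm", "kwargs": {"commands": "-0.1 0 0.06 0 0 0 1; -0.22 0 0.1 0 0 20 1; -0.22 0 0.1 0 0 20 1; -0.22 0 0.1 0 0 20 1; -0.22 0 0.1 0 0 20 1; -0.22 0 0.1 0 0 20 1; -0.2 0.2 0.08 -10 -12 60 1; -0.2 0.2 0.08 -10 -12 60 1; -0.2 0.2 0.08 -10 -12 60 1; -0.2 0.2 0.08 -10 -12 60 1; -0.155 0.392 -0.06 -21 -23.55 94.2 1; -0.155 0.392 -0.06 -21 -23.55 94.2 1; -0.155 0.392 -0.06 -21 -23.55 94.2 1; -0.155 0.392 -0.06 -21 -23.55 94.2 1; -0.155 0.392 -0.06 -21 -23.55 94.2 1; -0.155 0.392 -0.06 -21 -23.55 94.2 1; -0.155 0.392 -0.06 -21 -23.55 94.2 1; -0.155 0.392 -0.06 -21 -23.55 94.2 1; -0.155 0.392 -0.06 -21 -23.55 94.2 1"}}

```text
time_s: 1.73
eef_pos: [0.4675, 0.3919, 0.1587]
orientation: [-3.138, 0.485, -3.027]
wrist_force: [-1.2, 0.2, 1.2]
finger_gap: 0.087
```

Run:
```python
from h import *
import pickle
f=r.grab_frame("wrist"); save(f,"w1.png",sc=1.4); pickle.dump(f,open("w1.pkl","wb"))
s=r.read_state(); print(s["joint_positions"].round(3),s["wrist_force"].round(2),s["time_s"]); delta(bw([.07,-.06,.12]),tgt_board())
```

```text
[ 0.718 -0.014  1.981 -0.382  0.804 -0.747] [-0.58 -1.08 -0.05] 1.7833
d [-0.0082 -0.0004 -0.007 ] w [ 0.1  -0.11 -0.03]
```

View pics/w1.png

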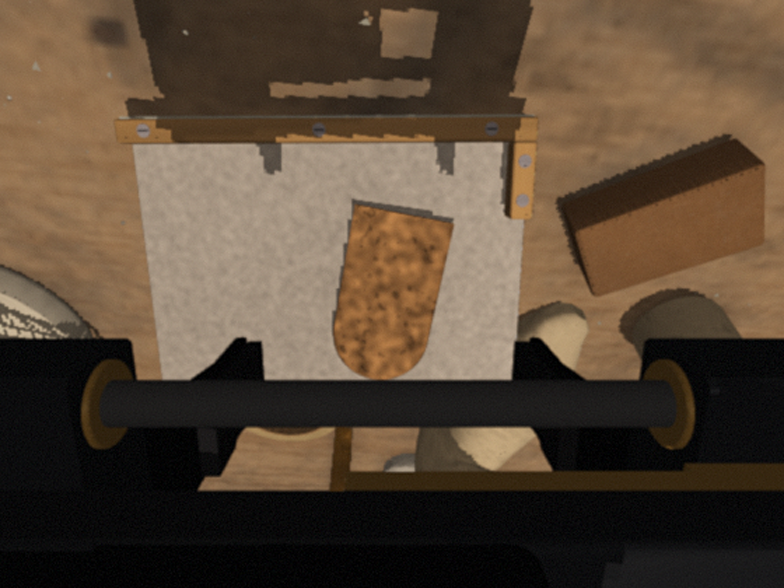

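The wrist view shows the board squarely. The ledge top runs from (117,121) to (537,121), the stop ends at (511–533,218), and the long lift has straight-edge corners at (355,205) and (453,222).

Run:
```python
from h import *
import pickle
from scipy.optimize import least_squares
f=pickle.load(open("w1.pkl","rb"))
obj=[(-.012,-.205,.016),(-.012,.012,.016),(.04,.012,.016),(.04,0,.016),(0,-.205,.016)]
img=np.array([(116,121),(537,120),(533,218),(511,218),(119,143)])/1.4
s=least_squares(lambda p:(proj(f,bw(obj,p))-img).ravel(),B); print(s.x.round(4),s.fun.round(1))
B2=s.x
box=(225,130,340,275); m=corkmask(f,box,95)
for Bx in (B,B2):
    print(m.sum(),fit(f,m,.1,(.086,-.058,-.19),lambda P:bw(P,Bx),box=box,sc=2))
vis=f["image"][:,:,::-1].copy()
p,_=fit(f,m,.1,(.086,-.058,-.19),lambda P:bw(P,B2),box=box,sc=2)
cv2.polylines(vis,[np.round(cv2.convexHull(proj(f,liftpts(.1,p,lambda P:bw(P,B2))).astype(np.float32))).astype(int)],True,(255,0,0))
for q in proj(f,bw(obj+[(0,0,0),(.165,-.205,0),(0,-.205,0)],B2)): cv2.circle(vis,tuple(np.round(q).astype(int).tolist()),2,(0,255,0))
cv2.imwrite("pics/w1f.png",cv2.resize(vis,None,fx=1.4,fy=1.4))
f=pickle.load(open("f0.pkl","rb"))["scene"]
for Bx in(B,B2):
  print(((proj(f,bw([(.165,-.205,0),(-.012,.012,.016),(0,-.205,.016)],Bx))-[200,100])*6.5).round())
```

```text
[0.4466 0.454  0.122 ] [-1.4 -0.4  2.3 -2.   0.3  1.6 -0.1  1.7 -1.1  1.4]
7937 (array([ 0.08568095, -0.06184693, -0.18322741]), np.float64(0.02025718241930008))
7937 (array([ 0.08592407, -0.06654075, -0.19700979]), np.float64(0.020958013832569122))
[[641. 298.]
 [140. 278.]
 [352. 509.]]
[[637. 290.]
 [134. 275.]
 [351. 503.]]
```

View pics/w1f.png

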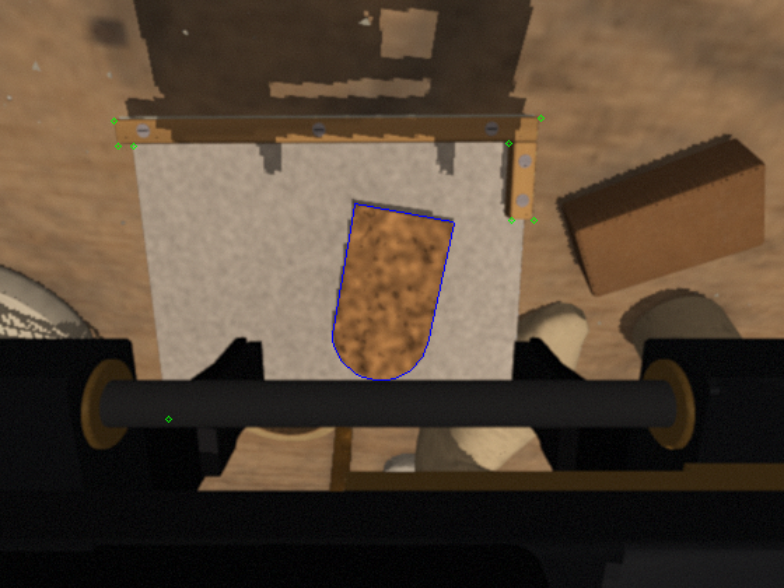

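Run:
```python
from h import *
import pickle
f=pickle.load(open("w1.pkl","rb"))
a=f["image"][75:165,75:125,::-1]; b=f["image"][75:165,340:390,::-1]
cv2.imwrite("pics/w1c.png",cv2.resize(np.hstack([a,b]),None,fx=6.5,fy=6.5,interpolation=cv2.INTER_NEAREST))
```

```text
(no output)
```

View pics/w1c.png

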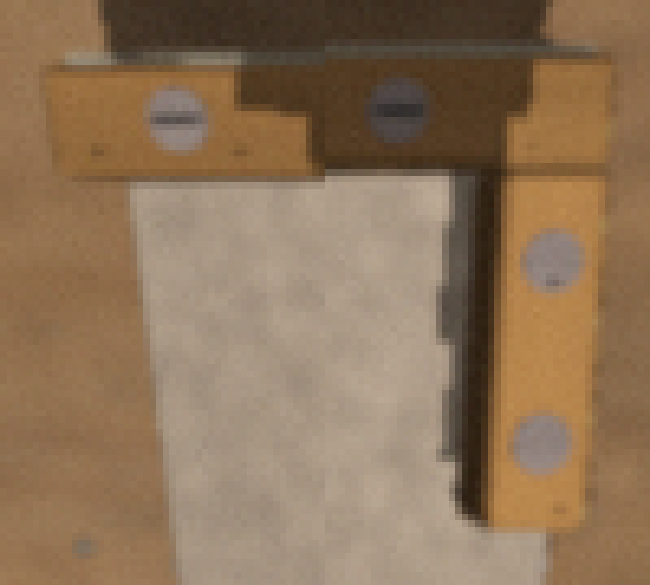

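Run:
```python
from h import *
import pickle
from scipy.optimize import least_squares
f=pickle.load(open("w1.pkl","rb"))
obj=[(-.012,-.205,.016),(-.012,.012,.016),(0,-.205,.016),(0,0,.016),(.04,.012,.016),(.04,0,.016)]
img=np.array([(81.9,85),(384.15,83.8),(83.5,102.4),(367.7,100.4),(379.7,156.2),(364.15,155.9)])-.5
for k in (3,4):
  s=least_squares(lambda p:(proj(f,bw(obj,p[:3])+[0,0,p[3] if k>3 else 0])-img).ravel(),np.r_[B,0]); print(s.x.round(4),s.fun.round(1)); 
  print(proj(f,bw([(0,-.205,0)],s.x[:3])))
B2=s.x[:3]
box=(225,130,340,275); m=corkmask(f,box,95)
print(fit(f,m,.1,(.086,-.058,-.19),lambda P:bw(P,B2)+[0,0,s.x[3]],box=box,sc=2))
f=pickle.load(open("f0.pkl","rb"))["scene"]
print(((proj(f,bw([(.165,-.205,0),(-.012,.012,.016),(0,-.205,.016)],B2))-[200,100])*6.5).round())
```

```text
[0.4458 0.4531 0.1218 0.    ] [-1.6  0.2  1.3 -0.9 -0.8  0.4 -0.2  0.4  0.9  0.6  0.3  1. ]
[[ 93.42248903 103.16293351]]
[ 0.4466  0.4532  0.1205 -0.0017] [-0.3 -0.1  0.6 -0.8  0.5 -0.  -0.8  0.3  0.2  0.1 -0.3  0.5]
[[ 93.67695084 103.78327204]]
(array([ 0.08739565, -0.06563086, -0.19414017]), np.float64(0.017883015796542168))
[[637. 292.]
 [135. 276.]
 [351. 505.]]
```

```bash
sed -i 's/^B=.*/B=np.array([.4466,.4532,.1195])/' h.py
python3 - <<'E'
from h import *
y=-.194; c=np.array([.0874+.011*np.cos(y),-.0656+.011*np.sin(y)]); print(c)
for z in (.05,.002): delta(bw([*c,z]),tgt_board(y))
E
```

```text
[ 0.09819365 -0.06772064]
d [ 0.0489  0.0017 -0.0555] w [ 5.28  0.48 -9.27]
d [ 0.0713  0.0043 -0.0979] w [ 5.28  0.48 -9.27]
```

{"fn": "move_arm", "kwargs": {"commands": "0.049 0.0015 -0.0555 5.3 0.5 -9.3 1; 0.049 0.0015 -0.0555 5.3 0.5 -9.3 1; 0.049 0.0015 -0.0555 5.3 0.5 -9.3 1; 0.06 0.003 -0.0765 5.3 0.5 -9.3 1; 0.071 0.0045 -0.098 5.3 0.5 -9.3 1; 0.071 0.0045 -0.098 5.3 0.5 -9.3 1; 0.071 0.0045 -0.098 5.3 0.5 -9.3 1; 0.071 0.0045 -0.098 5.3 0.5 -9.3 1"}}

```text
time_s: 2.45
eef_pos: [0.5401, 0.3962, 0.0636]
orientation: [3.038, 0.479, 3.04]
wrist_force: [-0.6, -0.2, 1.1]
finger_gap: 0.0871
```

Run:
```python
from h import *
f=r.grab_frame("wrist"); save(f,"w2.png",sc=1.4); 
y=-.194;delta(bw([.0982,-.0677,.002]),tgt_board(y)); print(r.read_state()["wrist_force"])
```

```text
d [-0.0001 -0.0001 -0.0013] w [-0.06  0.04  0.08]
[-0.16427877  0.03533801 -0.11961828]
```

View pics/w2.png

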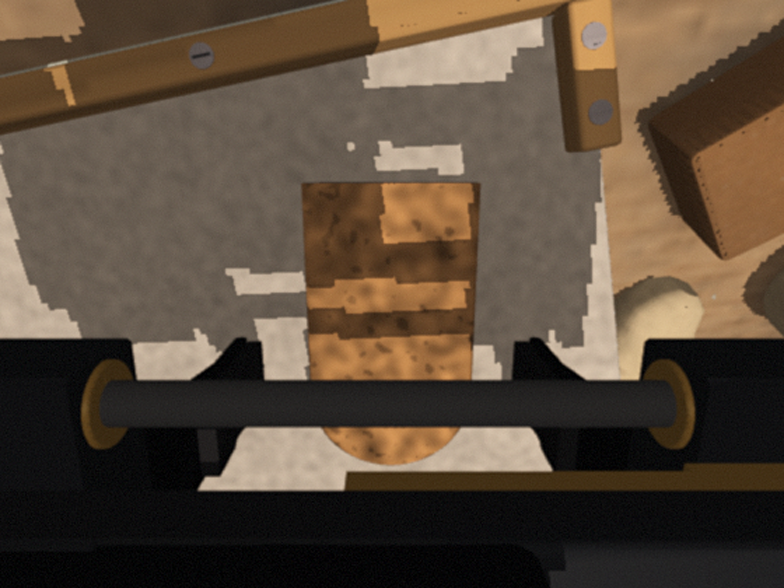

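The lift sits square and centred between the open fingers (sides at columns ~303 and 480, fingertips at 262 and 513). Closing now.

{"fn": "move_arm", "kwargs": {"commands": "0 0 -0.001 0 0 0 -0.3; 0 0 -0.001 0 0 0 -0.3; 0 0 -0.001 0 0 0 -0.3; 0 0 -0.001 0 0 0 -0.3; 0 0 -0.001 0 0 0 -0.3; 0 0 -0.001 0 0 0 -0.3; 0 0 -0.001 0 0 0 -0.3"}}

```text
time_s: 3.08
eef_pos: [0.5399, 0.3964, 0.0627]
orientation: [3.038, 0.479, 3.04]
wrist_force: [-0.4, 0.1, 1.8]
finger_gap: 0.0557
```

Run:
```python
from h import *
# grasp pt local +.011 -> edge 61 mm below
for x,yy,z in((.061+.02,-.032,.008),(.061+.002,-.0295,.0035)): delta(bw([x,yy,z]),tgt_board(0))
```

```text
d [-0.0222  0.0331 -0.0031] w [-5.25 -0.58  9.88]
d [-0.0361  0.034  -0.0155] w [-5.25 -0.58  9.88]
```

{"fn": "move_arm", "kwargs": {"commands": "-0.002 0 0.006 0 0 0 -0.3; -0.022 0.033 -0.003 -5.25 -0.6 9.9 -0.3; -0.022 0.033 -0.003 -5.25 -0.6 9.9 -0.3; -0.022 0.033 -0.003 -5.25 -0.6 9.9 -0.3; -0.022 0.033 -0.003 -5.25 -0.6 9.9 -0.3; -0.029 0.0335 -0.009 -5.25 -0.6 9.9 -0.3; -0.036 0.034 -0.0155 -5.25 -0.6 9.9 -0.3; -0.036 0.034 -0.0155 -5.25 -0.6 9.9 -0.3; -0.036 0.034 -0.016 -5.25 -0.6 9.9 -0.3; -0.036 0.034 -0.016 -5.25 -0.6 9.9 -0.3"}}

```text
time_s: 3.92
eef_pos: [0.5035, 0.4298, 0.0462]
orientation: [-3.141, 0.488, -3.023]
wrist_force: [-0.1, 0.0, -0.4]
finger_gap: 0.0556
```

Run:
```python
from h import *
f=r.grab_frame("wrist"); save(f,"w3.png",sc=1.4); 
delta(bw([.063,-.0295,.003]),tgt_board(0)); print(r.read_state()["wrist_force"])
```

```text
d [0.0005 0.0006 0.0006] w [ 0.04 -0.04  0.03]
[-0.16478086  0.41909575 -1.26117453]
```

View pics/w3.png

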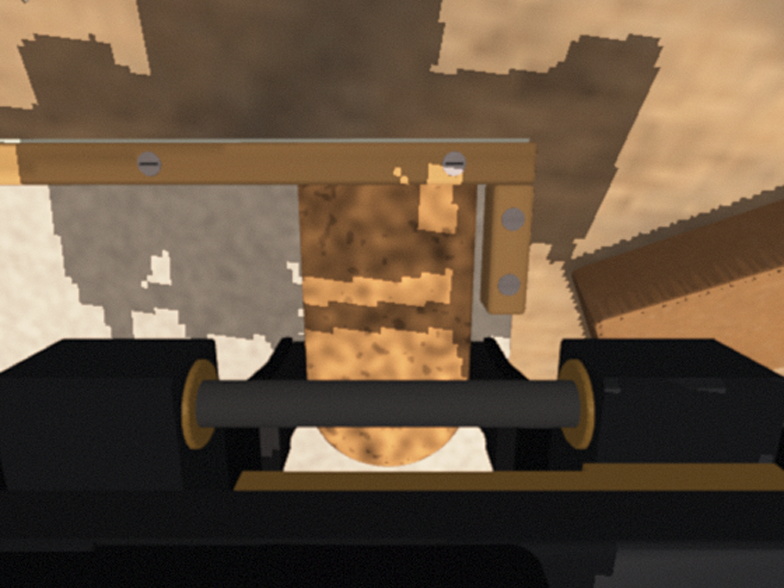

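The straight edge is at the ledge (row ~184), and a gap of about 2 mm remains to the stop (lift side 475, stop ~482). I'll nudge it in until contact force shows.

Run:
```python
from h import *
delta(bw([.060,-.0265,.003]),tgt_board(0))
```

```text
d [-0.0025  0.0033 -0.0009] w [ 0.04 -0.04  0.03]
```

{"fn": "move_arm", "kwargs": {"commands": "0 0.001 0 0 0 0 -0.3; 0 0.0018 0 0 0 0 -0.3; 0 0.0025 0 0 0 0 -0.3; 0 0.0025 0 0 0 0 -0.3; 0 0.0025 0 0 0 0 -0.3; 0 0.0025 0 0 0 0 -0.3"}}

```text
time_s: 4.47
eef_pos: [0.5034, 0.4323, 0.0461]
orientation: [-3.141, 0.488, -3.022]
wrist_force: [-0.5, 0.1, -0.7]
finger_gap: 0.0555
```

Run:
```python
from h import *
f=r.grab_frame("wrist"); save(f,"w4.png",(200,100,400,250),4)
p,_=cur();print(bR(B[2]).inv().apply(p-[B[0],B[1],.0145]),r.read_state()["wrist_force"]); delta(bw([.060,-.0265,.003]),tgt_board(0))
```

```text
[ 0.06243777 -0.02756519  0.0025791 ] [ 0.48444464 -0.77648813 -0.28632123]
d [-0.0025  0.0008 -0.0008] w [ 0.04 -0.05  0.03]
```

View pics/w4.png

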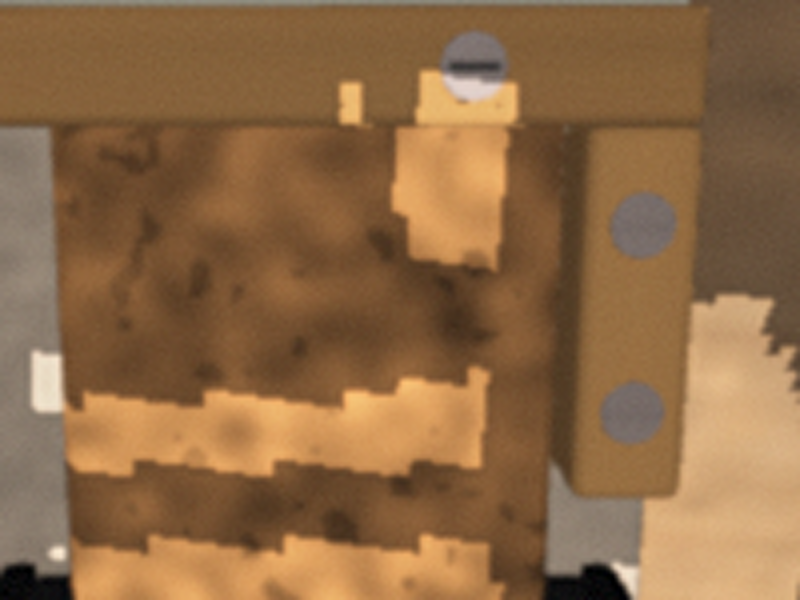

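Now the side is within a millimetre of the stop. Pressing down-slope to the ledge.

{"fn": "move_arm", "kwargs": {"commands": "-0.001 0.0002 -0.0005 0 0 0 -0.3; -0.0018 0.0002 -0.001 0 0 0 -0.3; -0.0026 0.0002 -0.0013 0 0 0 -0.3; -0.0026 0.0002 -0.0013 0 0 0 -0.3; -0.0026 0.0002 -0.0013 0 0 0 -0.3"}}

```text
time_s: 4.93
eef_pos: [0.5029, 0.4325, 0.0466]
orientation: [-3.141, 0.491, -3.022]
wrist_force: [6.3, -2.3, 2.2]
finger_gap: 0.0556
```

Run:
```python
from h import *
p,_=cur();print(bR(B[2]).inv().apply(p-[B[0],B[1],.0145]),r.read_state()["wrist_force"])
```

```text
[ 0.06220181 -0.02724154  0.00323333] [ 6.34736951 -2.29130026  2.21409528]
```

Contact with both: about 6 N at the ledge and 2.3 N at the stop. Releasing and backing off along the normal.

{"fn": "move_arm", "kwargs": {"commands": "0 0 0 0 0 0 0.5; 0 0 0 0 0 0 0.5; 0 0 0 0 0 0 0.5; 0 0 0 0 0 0 0.5; -0.012 -0.002 0.022 0 0 0 0.6; -0.024 -0.003 0.044 0 0 0 0.6; -0.047 -0.006 0.088 0 0 0 1; -0.07 -0.01 0.13 0 0 0 1; -0.075 -0.02 0.15 0 0 0 1; -0.075 -0.02 0.15 0 0 0 1"}}

```text
time_s: 5.77
eef_pos: [0.4285, 0.415, 0.2054]
orientation: [3.134, 0.5, -3.024]
wrist_force: [1.2, 1.5, 0.9]
finger_gap: 0.0846
```

Run:
```python
from h import *
import pickle
f=r.grab_frame("wrist"); save(f,"w5.png",sc=1.4); pickle.dump(f,open("w5.pkl","wb"))
p,_=cur();print(bR(B[2]).inv().apply(p-[B[0],B[1],.0145]),r.read_state()["joint_positions"].round(2))
```

```text
[ 0.06821793 -0.03624701  0.17635345] [ 0.81 -0.09  1.97 -0.39  0.9  -0.69]
```

View pics/w5.png

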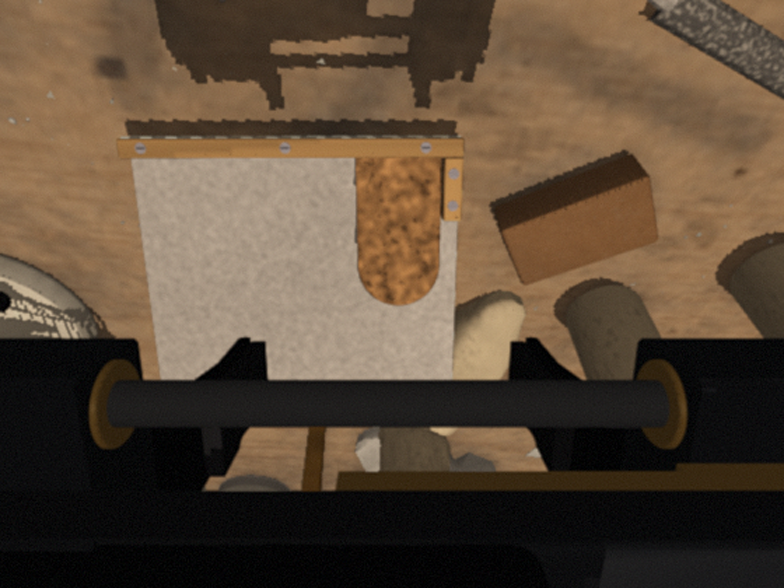

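The long lift is squared into the corner (edge at row 157, side touching the stop at column 441). Next I'll calibrate the board frame from this and plan the mid grasp.

Run:
```python
from h import *
import pickle
f=pickle.load(open("w5.pkl","rb"))
box=(240,105,330,225); m=corkmask(f,box,95)
print(m.sum(),fit(f,m,.1,(.05,-.028,0),bw,box=box,sc=2))
n=bw([.0012,.0008,0])-[0,0,.0145]; print("newB",n)
f0=pickle.load(open("f0.pkl","rb"))["scene"]
# mid grasp view: tool down, jaws along lift y, camera toward robot
def tdown(yaw): return R.from_euler('z',yaw)*R.from_matrix(np.c_[[-1,0,0],[0,1,0],[0,0,-1]])
p=np.array([.431,-.323]);y=.137
delta([*p,.15],tdown(y)); delta([.38,.1,.30],tdown(.1))
```

```text
7399 (array([ 0.0436931, -0.0279777, -0.0180069]), np.float64(0.18509680032730103))
newB [0.44755661 0.45412061 0.00056337]
d [ 0.0025 -0.7375 -0.0522] w [-3.95 28.27  1.  ]
d [-0.0485 -0.3145  0.0978] w [-3.43 28.34 -1.08]
```

{"fn": "move_arm", "kwargs": {"commands": "-0.02 -0.02 0.05 0 5 0 1; -0.0485 -0.1 0.1 0 12 0 1; -0.0485 -0.1 0.1 0 12 0 1; -0.0485 -0.1 0.1 0 12 0 1; -0.0485 -0.45 0.1 -4 28.3 0 1; -0.0485 -0.45 0.1 -4 28.3 0 1; -0.0485 -0.45 0.1 -4 28.3 0 1; -0.0485 -0.45 0.1 -4 28.3 0 1; -0.0485 -0.45 0.1 -4 28.3 0 1; -0.0485 -0.45 0.1 -4 28.3 0 1; -0.0485 -0.45 0.1 -4 28.3 0 1; -0.0485 -0.45 0.1 -4 28.3 0 1; -0.0485 -0.45 0.1 -4 28.3 0 1; 0.0025 -0.7375 -0.03 -4 28.3 1 1; 0.0025 -0.7375 -0.03 -4 28.3 1 1; 0.0025 -0.7375 -0.03 -4 28.3 1 1; 0.0025 -0.7375 -0.03 -4 28.3 1 1; 0.0025 -0.7375 -0.03 -4 28.3 1 1; 0.0025 -0.7375 -0.03 -4 28.3 1 1; 0.0025 -0.7375 -0.03 -4 28.3 1 1"}}

```text
time_s: 7.48
eef_pos: [0.4259, -0.2994, 0.1811]
orientation: [3.14, -0.002, -3.005]
wrist_force: [0.3, 1.0, 0.3]
finger_gap: 0.0871
```

{"fn": "move_arm", "kwargs": {"commands": "0 0 0 0 0 0 1; 0 0 0 0 0 0 1; 0 0 0 0 0 0 1"}}

```text
time_s: 7.73
eef_pos: [0.4252, -0.2987, 0.1795]
orientation: [3.137, -0.004, -3.006]
wrist_force: [-0.3, -0.5, 0.3]
finger_gap: 0.087
```

```bash
sed -i 's/^B=.*/B=np.array([.4476,.4541,.1195])/' h.py
cat >> h.py <<'E'
def tdown(yaw): return R.from_euler('z',yaw)*R.from_matrix(np.c_[[-1,0,0],[0,1,0],[0,0,-1]])
E
python3 - <<'E'
from h import *
import pickle
f=r.grab_frame("wrist"); save(f,"w6.png",sc=1.4); pickle.dump(f,open("w6.pkl","wb"))
print(r.read_state()["joint_positions"].round(2), cur()[0],r.read_state()["time_s"]); print(proj(f,liftpts(.085,(.431,-.323,.137)))[:4])
E
```

```text
[-0.76  0.01  1.84 -0.    1.3  -2.47] [ 0.42575025 -0.29858356  0.18066515] 7.7833
[[280.27932909 148.41579465]
 [221.27904365 148.51960991]
 [223.60045233 206.77128882]
 [224.01215282 210.49885838]]
```

View pics/w6.png

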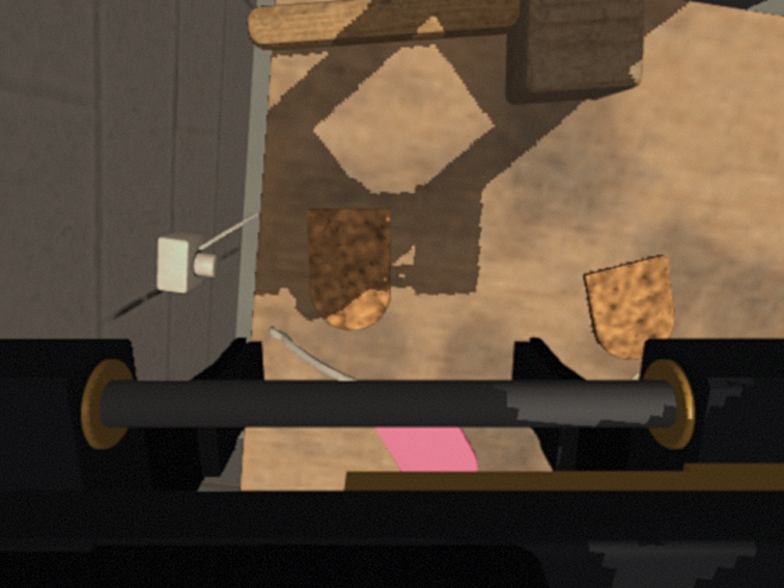

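Two cork candidates: (350,268) has length/width ≈1.5, so it is the middle one (85x56). (630,307) has ≈1.25, so it is the short one. The pink piece at (425,450) is the decoy. I'll fit both and confirm with one crop.

Run:
```python
from h import *
import pickle
f=pickle.load(open("w6.pkl","rb"))
vis=f["image"][:,:,::-1].copy()
hsv=cv2.cvtColor(f["image"],cv2.COLOR_RGB2HSV); print(hsv[180,250],hsv[170,230],hsv[190,290],hsv[220,250],hsv[170,300])
for box,L,p0,sts in [((210,140,290,242),.085,(.431,-.323,.137),(130,140,150)),((405,175,485,262),.07,(.434,-.121,.38),(115,125,135))]:
  for st in sts:
    m=corkmask(f,box,st)
    for LL in (.085,.07): print(st,LL,m.sum(),fit(f,m,LL,p0,box=box,sc=3))
  m=corkmask(f,box,sts[1]);p,_=fit(f,m,L,p0,box=box,sc=3)
  cv2.polylines(vis,[np.round(cv2.convexHull(proj(f,liftpts(L,p)).astype(np.float32))).astype(int)],True,(255,0,0))
cv2.imwrite("pics/w6f.png",cv2.resize(vis[130:260,200:490],None,fx=2.7,fy=2.7))
```

```text
[ 14 161 106] [ 15 159  90] [ 15 110  81] [ 15 153 178] [ 15 103  89]
130 0.085 4726 (array([ 0.43094793, -0.32450203,  0.13661159]), np.float64(0.025145895779132843))
130 0.07 4726 (array([ 0.42439424, -0.32557534,  0.13727758]), np.float64(0.17224912345409393))
140 0.085 4646 (array([ 0.43092841, -0.32454556,  0.13545039]), np.float64(0.03459766507148743))
140 0.07 4646 (array([ 0.42565898, -0.32526478,  0.13585355]), np.float64(0.16311921179294586))
150 0.085 4402 (array([ 0.43158795, -0.32438997,  0.13720934]), np.float64(0.08971230685710907))
150 0.07 4402 (array([ 0.42533109, -0.32528164,  0.13587369]), np.float64(0.15533342957496643))
115 0.085 3691 (array([ 0.441159  , -0.12034303,  0.38504665]), np.float64(0.21106059849262238))
115 0.07 3691 (array([ 0.43418123, -0.12312509,  0.3853818 ]), np.float64(0.06558161228895187))
125 0.085 3593 (array([ 0.44137183, -0.12006806,  0.39039417]), np.float64(0.22425290942192078))
125 0.07 3593 (array([ 0.43409877, -0.12316706,  0.3953193 ]), np.float64(0.07041125744581223))
135 0.085 3533 (array([ 0.44176437, -0.12050604,  0.38975574]), np.float64(0.24096262454986572))
135 0.07 3533 (array([ 0.4342413 , -0.12330481,  0.39646209]), np.float64(0.08568593114614487))
```

View pics/w6f.png

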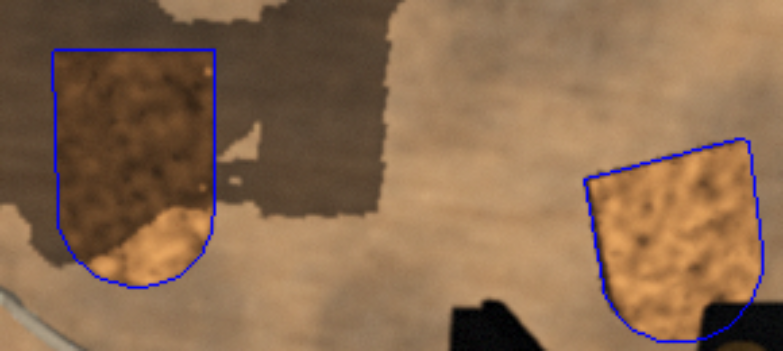

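Both fits are clean, and the 85 mm model fits only the left piece, so mid = (0.431,-0.3245,0.136 rad).

Run:
```python
from h import *
for z in (.05,.0025): delta([.431,-.3245,z],tdown(.136))
```

```text
d [ 0.0052 -0.0259 -0.1307] w [-0.11 -0.16 -0.03]
d [ 0.0052 -0.0259 -0.1782] w [-0.11 -0.16 -0.03]
```

{"fn": "move_arm", "kwargs": {"commands": "0.005 -0.026 -0.04 0 0 0 1; 0.005 -0.026 -0.08 0 0 0 1; 0.005 -0.026 -0.12 0 0 0 1; 0.005 -0.026 -0.15 0 0 0 1; 0.005 -0.026 -0.17 0 0 0 1; 0.005 -0.026 -0.178 0 0 0 1; 0.005 -0.026 -0.178 0 0 0 1; 0.005 -0.026 -0.178 0 0 0 1"}}

```text
time_s: 8.45
eef_pos: [0.4319, -0.3244, 0.0042]
orientation: [3.141, -0.001, -3.004]
wrist_force: [0.1, 0.4, 1.0]
finger_gap: 0.0871
```

Run:
```python
from h import *
f=r.grab_frame("wrist"); save(f,"w7.png",sc=1.4); 
delta([.431,-.3245,.003],tdown(.136)); print(r.read_state()["wrist_force"])
```

```text
d [-0.0012  0.0003 -0.0016] w [ 0.02 -0.03 -0.11]
[ 0.86950738 -0.43401201  1.11031266]
```

View pics/w7.png

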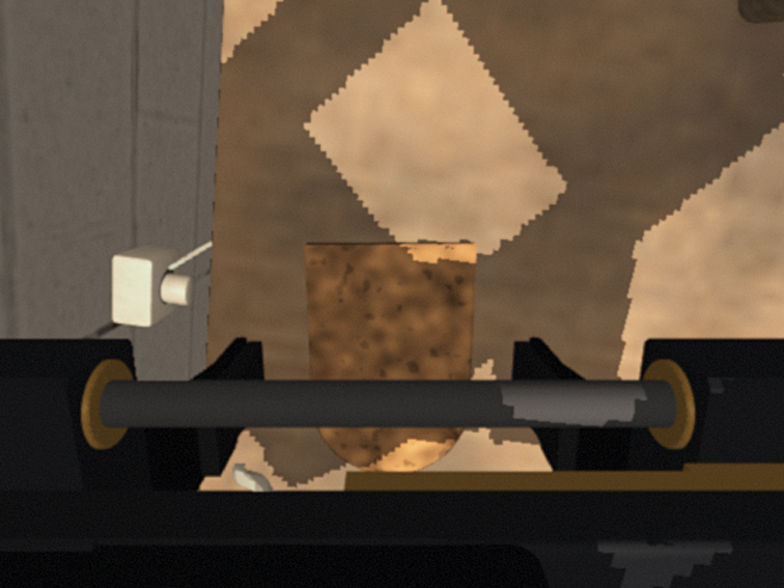

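The lift is square and centred between the fingers (sides 306 and 474, edge at row 243). I'll lower 1.5 mm, close and lift.

{"fn": "move_arm", "kwargs": {"commands": "-0.001 0 -0.0017 0 0 0 1; -0.001 0 -0.0017 0 0 0 -0.3; -0.001 0 -0.0017 0 0 0 -0.3; -0.001 0 -0.0017 0 0 0 -0.3; -0.001 0 -0.0017 0 0 0 -0.3; -0.001 0 -0.0017 0 0 0 -0.3; -0.001 0 -0.0017 0 0 0 -0.3; -0.001 0 -0.0017 0 0 0 -0.3"}}

```text
time_s: 9.17
eef_pos: [0.4311, -0.3248, 0.0028]
orientation: [3.142, -0.001, -3.004]
wrist_force: [0.4, 1.0, 0.9]
finger_gap: 0.0553
```

Run:
```python
from h import *
p,_=cur(); print(p, r.read_state()["wrist_force"])
# placement: mid centre y=-.028-.037; lean 11deg; 
a=np.radians(11)
for up in (.08,.012): 
    delta(bw([.0425+.003+(.0 if up<.05 else .0),-.065,.0]) + bR(B[2]).apply([0,0,up]),tgt_board(0,a))
```

```text
[ 0.43111561 -0.32482809  0.00284075] [0.39950101 0.98185736 0.93112421]
d [0.0268 0.7147 0.1037] w [ 14.27 -26.34   1.67]
d [0.0585 0.7185 0.0436] w [ 14.27 -26.34   1.67]
```

Run:
```python
from h import *
delta(bw([.0425+.004,-.0655,.08]),tgt_board(0,np.radians(8)))
```

```text
d [0.0278 0.7143 0.1041] w [ 11.36 -26.75   0.93]
```

{"fn": "move_arm", "kwargs": {"commands": "0 0 0.03 0 0 0 -0.3; 0 0 0.07 0 0 0 -0.3; 0 0.02 0.11 0 0 0 -0.3; -0.01 0.05 0.15 0 0 0 -0.3; -0.03 0.08 0.19 0 0 0 -0.3; -0.04 0.11 0.22 0 0 0 -0.3; -0.04 0.15 0.25 0 0 0 -0.3; -0.04 0.19 0.27 0 0 0 -0.3; -0.04 0.23 0.28 0 0 0 -0.3; -0.04 0.27 0.28 0 0 0 -0.3; -0.04 0.31 0.28 0 0 0 -0.3; -0.04 0.35 0.28 0 0 0 -0.3; -0.04 0.39 0.28 2 -4 0 -0.3; -0.04 0.43 0.28 4 -8 0 -0.3; -0.03 0.47 0.28 6 -12 0 -0.3; -0.03 0.51 0.28 8 -16 0 -0.3; -0.02 0.55 0.27 10 -20 1 -0.3; -0.02 0.59 0.25 11 -24 1 -0.3; -0.01 0.63 0.22 11.5 -26 1 -0.3; 0 0.67 0.19 11.5 -26.5 1 -0.3"}}

```text
time_s: 10.83
eef_pos: [0.4226, 0.3141, 0.2167]
orientation: [2.997, 0.49, -3.02]
wrist_force: [0.6, -0.9, 0.9]
finger_gap: 0.0552
```

Run:
```python
from h import *
f=r.grab_frame("scene"); save(f,"s8.png",sc=1.4)
s=r.read_state(); print(s["joint_positions"].round(2),s["finger_gap"]);a=np.radians(8)
for z in(.05,.018): delta(bw([.0425+.004,-.0655,z]),tgt_board(0,a))
```

```text
[ 0.53 -0.4   2.21 -0.07  0.84 -1.17] 0.054915871520935855
d [ 0.0527  0.0745 -0.1267] w [-0.02 -0.72 -0.32]
d [ 0.0676  0.0763 -0.155 ] w [-0.02 -0.72 -0.32]
```

View pics/s8.png

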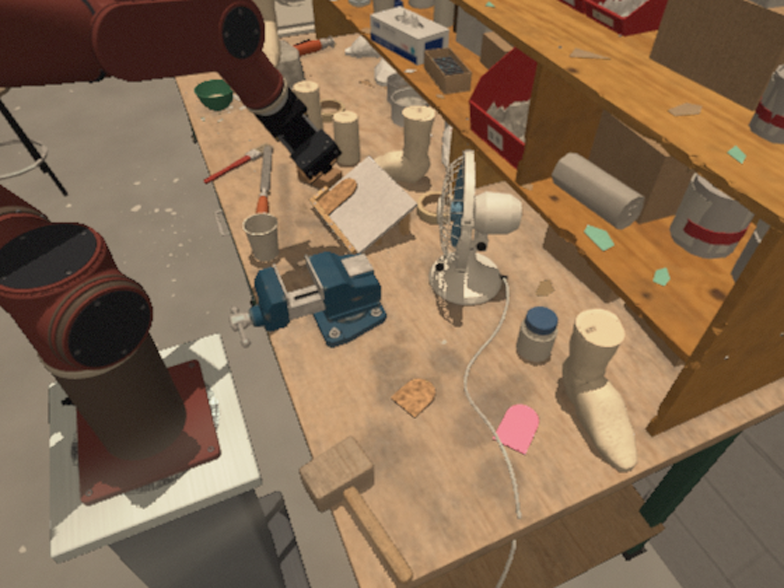

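The mid lift is held, the long one is still in the corner, and the jar, cast and cup are undisturbed. Approaching the board.

{"fn": "move_arm", "kwargs": {"commands": "0.02 0.03 -0.035 0 -0.7 -0.3 -0.3; 0.035 0.055 -0.07 0 -0.7 -0.3 -0.3; 0.045 0.07 -0.1 0 -0.7 -0.3 -0.3; 0.053 0.0745 -0.127 0 -0.7 -0.3 -0.3; 0.053 0.0745 -0.127 0 -0.7 -0.3 -0.3; 0.06 0.0755 -0.141 0 -0.7 -0.3 -0.3; 0.0676 0.0763 -0.155 0 -0.7 -0.3 -0.3; 0.0676 0.0763 -0.155 0 -0.7 -0.3 -0.3; 0.0676 0.0763 -0.155 0 -0.7 -0.3 -0.3"}}

```text
time_s: 11.63
eef_pos: [0.4877, 0.3923, 0.0524]
orientation: [3.002, 0.487, -3.022]
wrist_force: [0.6, 0.2, -1.1]
finger_gap: 0.0551
```

Run:
```python
from h import *
f=r.grab_frame("wrist"); save(f,"w9.png",sc=1.4)
s=r.read_state(); print(s["wrist_force"]);a=np.radians(8)
for x in (.002,.0): delta(bw([.0425+x,-.0655,.0095]),tgt_board(0,a))
```

```text
[-0.00739335  0.27974539 -0.70628181]
d [ 0.0019  0.0004 -0.0097] w [-0.04  0.02  0.01]
d [ 0.0001  0.0002 -0.0106] w [-0.04  0.02  0.01]
```

View pics/w9.png

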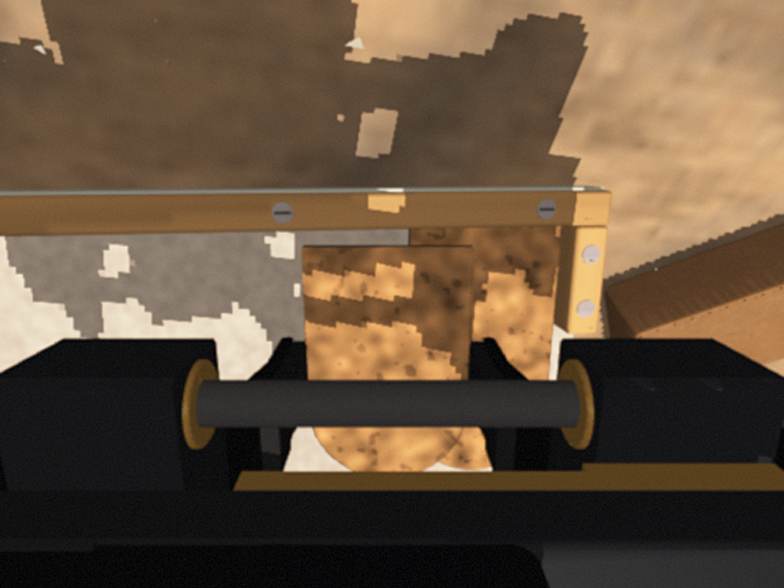

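Overlap looks right (long's right side at column 410, mid's left at 472, ~20 mm). About 6 mm remains to the ledge. Lowering and sliding to the ledge.

{"fn": "move_arm", "kwargs": {"commands": "0.0015 0.0005 -0.004 0 0 0 -0.3; 0.0019 0.0004 -0.0085 0 0 0 -0.3; 0.0019 0.0004 -0.0097 0 0 0 -0.3; 0.001 0.0003 -0.0103 0 0 0 -0.3; 0.0001 0.0002 -0.0107 0 0 0 -0.3; 0.0001 0.0002 -0.0107 0 0 0 -0.3; 0.0001 0.0002 -0.0107 0 0 0 -0.3"}}

```text
time_s: 12.27
eef_pos: [0.4881, 0.393, 0.0428]
orientation: [3.001, 0.489, -3.023]
wrist_force: [-0.4, 0.2, 0.1]
finger_gap: 0.0554
```

Run:
```python
from h import *
f=r.grab_frame("wrist"); save(f,"w10.png",(180,100,420,250),3.3)
s=r.read_state(); print(s["wrist_force"]);a=np.radians(8)
p,_=cur();print(bR(B[2]).inv().apply(p-bw([[0,0,0]])[0]))
delta(bw([.0425-.002,-.0655,.0095]),tgt_board(0,a))
```

```text
[ 0.22274063 -0.9001283  -1.01209421]
[ 0.04245382 -0.06545324  0.00958293]
d [-0.0017 -0.0002 -0.001 ] w [-0.05  0.03  0.01]
```

View pics/w10.png

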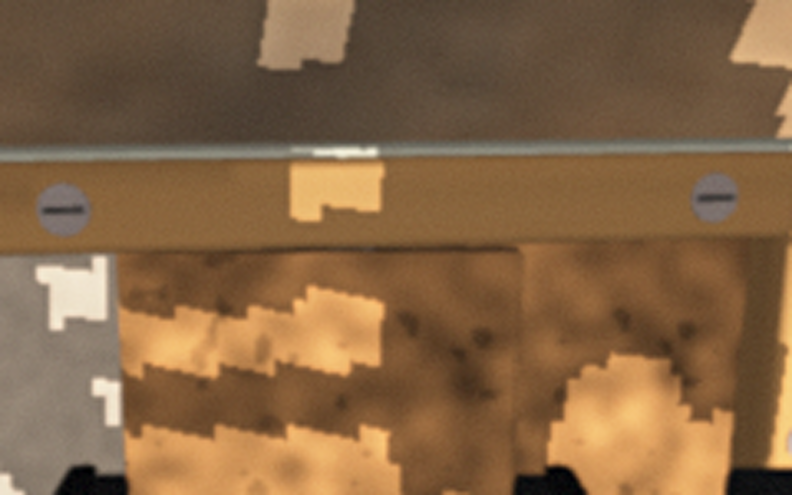

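{"fn": "move_arm", "kwargs": {"commands": "-0.0008 0 -0.0005 0 0 0 -0.3; -0.0017 -0.0002 -0.001 0 0 0 -0.3; -0.0022 -0.0002 -0.0013 0 0 0 -0.3; -0.0022 -0.0002 -0.0013 0 0 0 -0.3"}}

```text
time_s: 12.65
eef_pos: [0.4867, 0.3931, 0.0423]
orientation: [3.001, 0.491, -3.023]
wrist_force: [3.1, -0.8, -0.1]
finger_gap: 0.0556
```

Run:
```python
from h import *
f=r.grab_frame("wrist"); save(f,"w11.png",(180,100,420,250),3.3)
s=r.read_state(); print(s["wrist_force"])
p,_=cur();print(bR(B[2]).inv().apply(p-bw([[0,0,0]])[0]))
```

```text
[ 4.11961813 -0.8860488   1.40270875]
[ 0.04094673 -0.06523205  0.00972007]
```

View pics/w11.png

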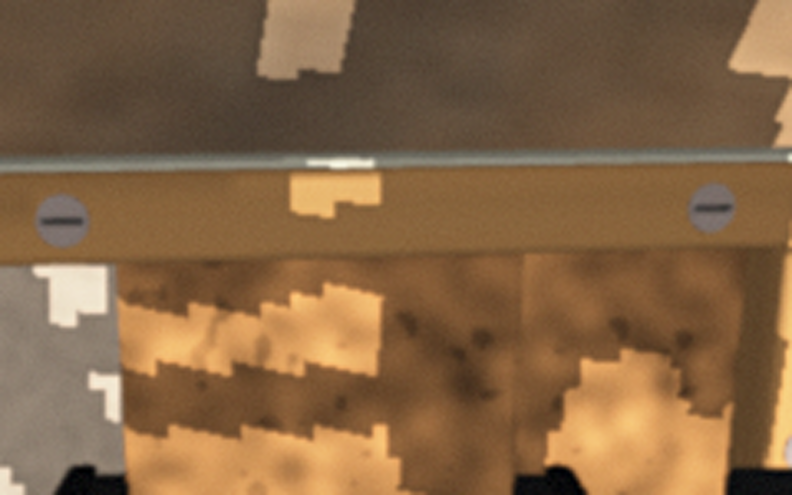

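Contact at the ledge (~4 N) with the edge flush along its length. Releasing and retreating along the tool axis.

Run:
```python
from h import *
p,Rr=cur(); print(-Rr.as_matrix()[:,2]*.05)
```

```text
[-0.02233631 -0.00974594  0.04365897]
```

{"fn": "move_arm", "kwargs": {"commands": "0 0 0 0 0 0 0.5; 0 0 0 0 0 0 0.5; 0 0 0 0 0 0 0.5; 0 0 0 0 0 0 0.5; -0.004 -0.002 0.009 0 0 0 0.5; -0.011 -0.005 0.022 0 0 0 0.5; -0.022 -0.01 0.044 0 0 0 0.6; -0.04 -0.018 0.08 0 0 0 1; -0.055 -0.025 0.11 0 0 0 1; -0.068 -0.03 0.135 0 0 0 1; -0.068 -0.03 0.135 0 0 0 1; -0.068 -0.03 0.135 0 0 0 1"}}

```text
time_s: 13.7
eef_pos: [0.4191, 0.364, 0.1799]
orientation: [2.998, 0.495, -3.023]
wrist_force: [0.4, 0.4, 0.3]
finger_gap: 0.0861
```

Run:
```python
from h import *
import pickle
f=r.grab_frame("wrist"); save(f,"w12.png",sc=1.4); pickle.dump(f,open("w12.pkl","wb"))
print(r.read_state()["wrist_force"])
```

```text
[-0.50966313 -0.31114936 -0.13996507]
```

View pics/w12.png

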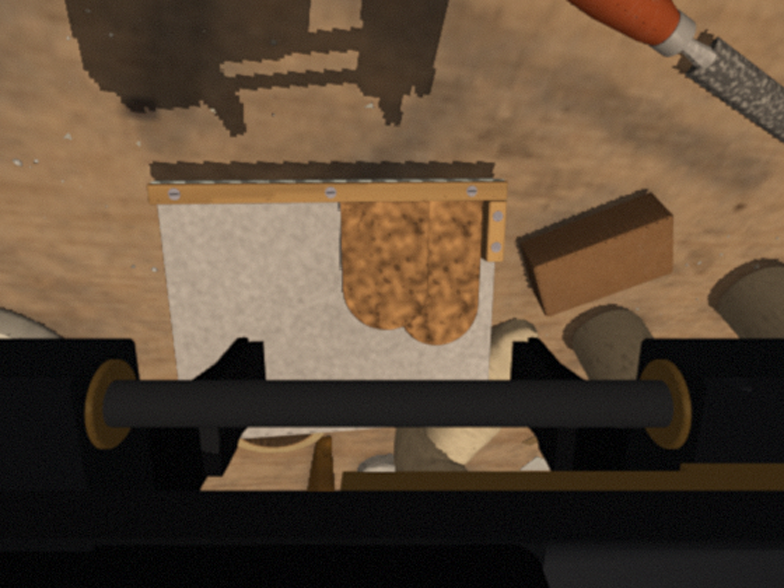

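The mid lies shingled at the ledge: its sides are at columns 341 and 429, and the long's left is at 482. I'll measure the offsets and then plan the short grasp.

Run:
```python
from h import *
import pickle
f=pickle.load(open("w12.pkl","rb"))
n=bR(B[2]).apply([0,0,1])
def at(u,v,z): 
    P=onplane(f,np.array([u,v])/1.4-.3,bw([[0,0,z]])[0],n); return (bR(B[2]).inv().apply(P-bw([[0,0,0]])[0])*1000).round(1)[0]
print("long L",at(481,225,7),"long heel",at(440,345,7),"mid L edge",at(429,225,17.5),at(429,300,17.5),"mid R",at(341,225,7),at(343,290,7),"stop",at(491,259,16),"heel mid",at(387,329,12))
for z in (.15,.05): delta([.4342,-.1232,z],tdown(.39))
```

```text
long L [ -912.  -2391.4  7000. ] long heel [-2659.2 -1854.4  7000. ] mid L edge [-2267.4 -4076.4 17500. ] [-5015.1 -4134.8 17500. ] mid R [-875.  -451.3 7000. ] [-1771.6  -456.3  7000. ] stop [-3245.1 -5869.1 16000. ] heel mid [-4127.4 -1787.6 12000. ]
d [ 0.0156 -0.4865 -0.0278] w [-14.82  25.28  13.2 ]
d [ 0.0156 -0.4865 -0.1278] w [-14.82  25.28  13.2 ]
```

Run:
```python
from h import *
import pickle
f=pickle.load(open("w12.pkl","rb"))
n=bR(B[2]).apply([0,0,1])
def at(u,v,z): 
    P=onplane(f,np.array([u,v])/1.4-.3,bw([[0,0,z/1e3]])[0],n); return (bR(B[2]).inv().apply(P-bw([[0,0,0]])[0])*1000).round(1)[0]
print("long L",at(481,225,7),"long heel",at(440,345,7),"mid L edge",at(429,225,17.5),at(429,300,17.5),"mid R",at(341,225,7),at(343,290,7),"stop",at(491,259,16),"heel mid",at(387,329,12))
```

```text
long L [14.8 -2.3  7. ] long heel [ 97.9 -27.8   7. ] mid L edge [ 12.8 -39.9  17.5] [ 61.9 -38.8  17.5] mid R [ 13.1 -94.5   7. ] [ 55.7 -94.3   7. ] stop [36.1  2.5 16. ] heel mid [ 82.4 -65.8  12. ]
```

{"fn": "move_arm", "kwargs": {"commands": "-0.015 -0.02 0.035 -2 4 2 1; -0.03 -0.05 0.07 -4 7 3 1; -0.03 -0.09 0.1 -5 10 5 1; -0.03 -0.13 0.12 -7 14 6 1; -0.03 -0.17 0.12 -9 18 8 1; -0.03 -0.21 0.12 -11 21 10 1; -0.03 -0.25 0.12 -13 23 11 1; -0.03 -0.29 0.12 -14.8 25.3 13.2 1; -0.03 -0.33 0.12 -14.8 25.3 13.2 1; -0.03 -0.37 0.12 -14.8 25.3 13.2 1; -0.02 -0.41 0.12 -14.8 25.3 13.2 1; -0.01 -0.45 0.1 -14.8 25.3 13.2 1; 0 -0.488 0.07 -14.8 25.3 13.2 1; 0.011 -0.488 0.03 -14.8 25.3 13.2 1; 0.011 -0.488 -0.01 -14.8 25.3 13.2 1; 0.011 -0.488 -0.05 -14.8 25.3 13.2 1; 0.011 -0.488 -0.05 -14.8 25.3 13.2 1; 0.011 -0.488 -0.05 -14.8 25.3 13.2 1"}}

```text
time_s: 15.25
eef_pos: [0.4261, -0.1232, 0.1231]
orientation: [3.133, -0.008, -2.752]
wrist_force: [0.4, -0.7, 0.2]
finger_gap: 0.0865
```

Run:
```python
from h import *
import pickle
f=r.grab_frame("wrist"); save(f,"w13.png",sc=1.4); pickle.dump(f,open("w13.pkl","wb"))
print(r.read_state()["joint_positions"].round(2),r.read_state()["time_s"],cur()[0])
box=(200,100,360,272)
for st in (115,130):
    m=corkmask(f,box,st); p,c=fit(f,m,.07,(.4342,-.1232,.39),box=box,sc=2); print(m.sum(),p,c)
g=p[:2]-.005*np.array([np.cos(p[2]),np.sin(p[2])]); delta([*g,.003],tdown(p[2]))
vis=f["image"][:,:,::-1].copy(); cv2.polylines(vis,[np.round(cv2.convexHull(proj(f,liftpts(.07,p)).astype(np.float32))).astype(int)],True,(255,0,0)); cv2.imwrite("pics/w13.png",cv2.resize(vis,None,fx=1.4,fy=1.4))
```

```text
[-0.46 -0.12  2.07  0.    1.2  -2.42] 15.3 [ 0.42839648 -0.12411374  0.12634386]
6516 [ 0.43432816 -0.12352982  0.38852412] 0.18466083705425262
5297 [ 0.43426179 -0.12346344  0.38796159] 0.028913771733641624
d [ 0.0012 -0.0012 -0.1233] w [-0.15 -0.28 -0.1 ]
```

View pics/w13.png

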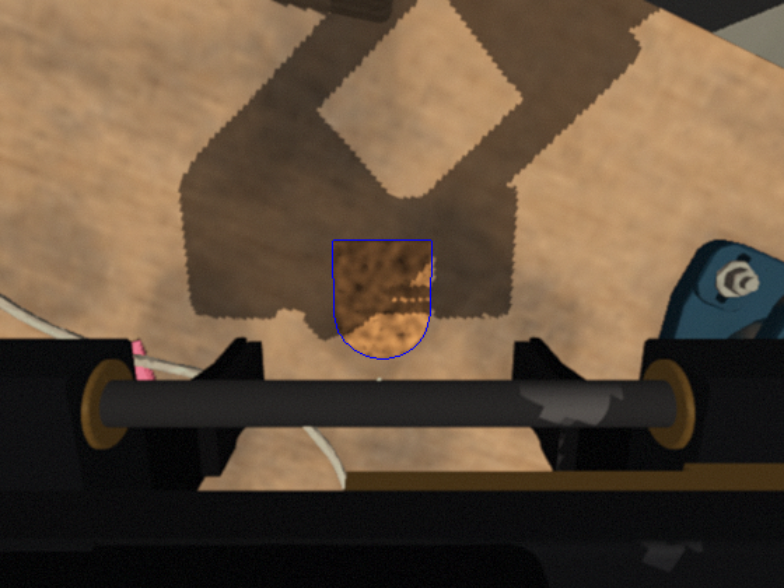

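The model fits the short lift at (383,300) cleanly. Descending.

{"fn": "move_arm", "kwargs": {"commands": "0.001 -0.001 -0.04 0 0 0 1; 0.001 -0.001 -0.08 0 0 0 1; 0.001 -0.001 -0.105 0 0 0 1; 0.001 -0.001 -0.118 0 0 0 1; 0.001 -0.001 -0.1235 0 0 0 1; 0.001 -0.001 -0.1235 0 0 0 1; 0.001 -0.001 -0.1235 0 0 0 1; 0.001 -0.001 -0.1235 0 0 0 1"}}

```text
time_s: 15.97
eef_pos: [0.4316, -0.1261, 0.0052]
orientation: [3.141, -0.001, -2.752]
wrist_force: [-0.2, -0.1, 0.7]
finger_gap: 0.0869
```

Run:
```python
from h import *
f=r.grab_frame("wrist"); save(f,"w14.png",sc=1.4)
p=[0.43426,-0.12346,0.388]
g=p[:2]-.005*np.array([np.cos(p[2]),np.sin(p[2])]); delta([*g,.003],tdown(p[2]))
```

```text
d [-0.0017  0.0006 -0.002 ] w [-0.04 -0.07 -0.11]
```

View pics/w14.png

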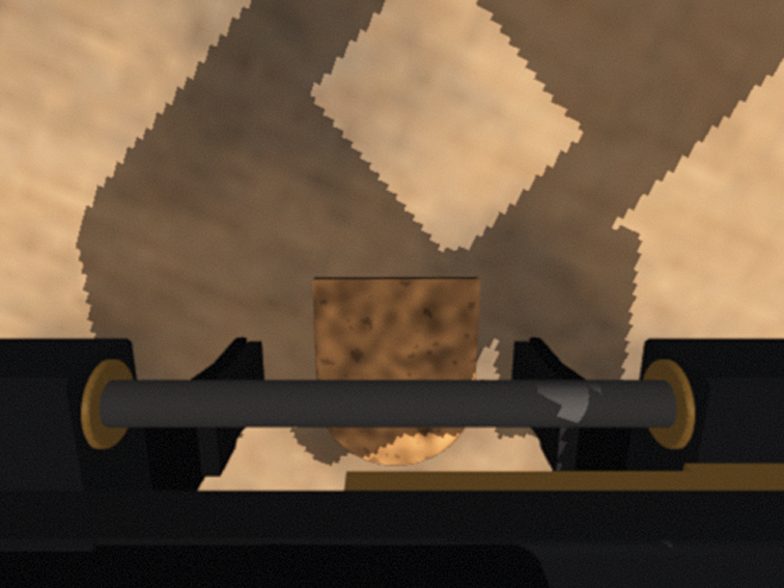

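Square but ~2.5 mm off centre (314–479 against 262–513). Closing will centre it.

{"fn": "move_arm", "kwargs": {"commands": "-0.002 0.002 -0.002 0 0 0 1; -0.002 0.002 -0.0022 0 0 0 -0.3; -0.002 0.002 -0.0022 0 0 0 -0.3; -0.002 0.002 -0.0022 0 0 0 -0.3; -0.002 0.002 -0.0022 0 0 0 -0.3; -0.002 0.002 -0.0022 0 0 0 -0.3; -0.002 0.002 -0.0022 0 0 0 -0.3; -0.002 0.002 -0.0022 0 0 0 -0.3"}}

```text
time_s: 16.68
eef_pos: [0.4293, -0.1239, 0.0027]
orientation: [3.14, -0.001, -2.752]
wrist_force: [-0.4, -0.6, 0.5]
finger_gap: 0.0553
```

Run:
```python
from h import *
f=r.grab_frame("wrist"); save(f,"w15.png",(200,150,400,350),2.5)
print(cur()[0])
delta(bw([.030+.006,-.1025,.08]),tgt_board(0,np.radians(8)))
```

```text
[ 0.42927766 -0.1239471   0.00272709]
d [0.0248 0.4756 0.0993] w [ 14.6  -25.21 -13.23]
```

View pics/w15.png

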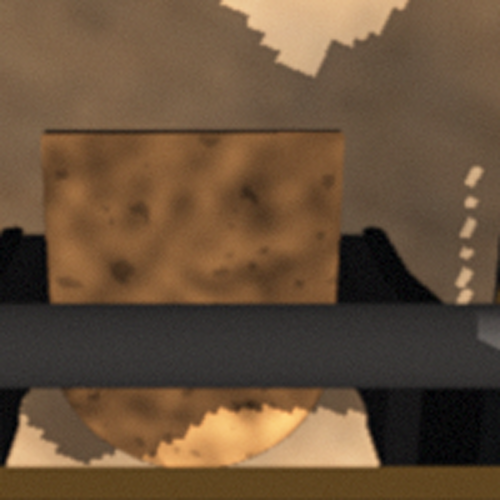

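{"fn": "move_arm", "kwargs": {"commands": "0 0 0.03 0 0 0 -0.3; 0 0 0.07 0 0 0 -0.3; -0.01 0 0.11 0 0 0 -0.3; -0.03 0 0.15 0 0 0 -0.3; -0.04 0 0.19 0 0 0 -0.3; -0.04 0.02 0.23 0 0 0 -0.3; -0.04 0.05 0.26 0 0 0 -0.3; -0.04 0.09 0.27 0 0 -2 -0.3; -0.04 0.13 0.28 2 -3 -4 -0.3; -0.04 0.17 0.28 4 -6 -6 -0.3; -0.04 0.21 0.28 6 -9 -8 -0.3; -0.04 0.25 0.28 8 -13 -10 -0.3; -0.03 0.29 0.28 11 -18 -12 -0.3; -0.03 0.33 0.27 13 -22 -13 -0.3; -0.03 0.37 0.26 14.6 -25 -13.2 -0.3; -0.02 0.41 0.23 14.6 -25 -13.2 -0.3; -0.01 0.44 0.2 14.6 -25 -13.2 -0.3; 0.005 0.47 0.16 14.6 -25 -13.2 -0.3; 0.02 0.476 0.12 14.6 -25 -13.2 -0.3; 0.02 0.476 0.12 14.6 -25 -13.2 -0.3"}}

```text
time_s: 18.4
eef_pos: [0.4473, 0.3529, 0.1178]
orientation: [3.004, 0.48, -3.018]
wrist_force: [-0.9, -1.1, -1.2]
finger_gap: 0.0551
```

Run:
```python
from h import *
f=r.grab_frame("wrist"); save(f,"w16.png",sc=1.4); a=np.radians(9.5)
print(r.read_state()["time_s"],r.read_state()["finger_gap"])
for z in (.05,.02):delta(bw([.030+.005,-.1025,z]),tgt_board(0,a))
```

```text
18.45 0.055109105477471096
d [ 0.0209  0.0018 -0.0392] w [ 1.64 -0.57  0.56]
d [ 0.0349  0.0034 -0.0657] w [ 1.64 -0.57  0.56]
```

View pics/w16.png

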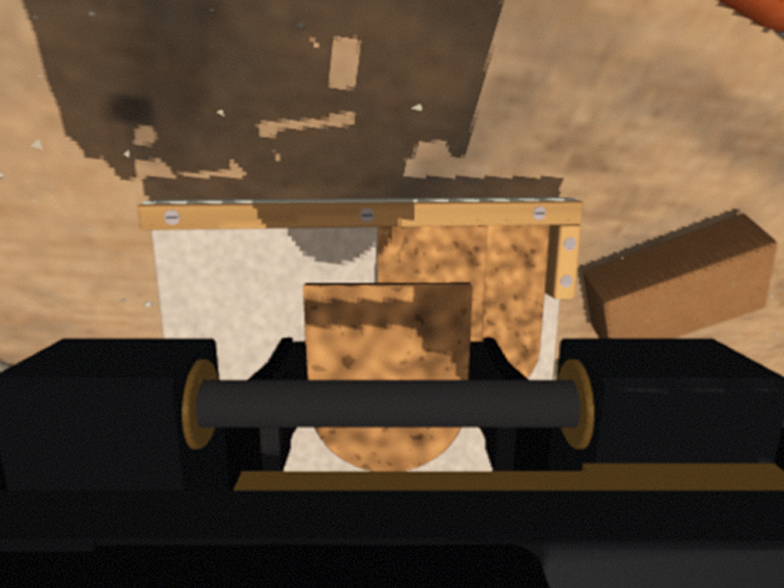

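The short lift is held squarely above the board, with the long and mid undisturbed. Moving to z = 20 mm.

{"fn": "move_arm", "kwargs": {"commands": "0.021 0.0018 -0.039 1.6 -0.6 0.6 -0.3; 0.021 0.0018 -0.039 1.6 -0.6 0.6 -0.3; 0.028 0.0025 -0.052 1.6 -0.6 0.6 -0.3; 0.035 0.0034 -0.0657 1.6 -0.6 0.6 -0.3; 0.035 0.0034 -0.0657 1.6 -0.6 0.6 -0.3; 0.035 0.0034 -0.0657 1.6 -0.6 0.6 -0.3"}}

```text
time_s: 18.95
eef_pos: [0.4811, 0.3543, 0.0487]
orientation: [2.977, 0.488, -3.022]
wrist_force: [0.2, -0.5, -0.3]
finger_gap: 0.0554
```

Run:
```python
from h import *
f=r.grab_frame("wrist"); save(f,"w17.png",(180,130,420,280),3.3); a=np.radians(9.5)
print(r.read_state()["wrist_force"])
for x in (.004,.0,-.002):delta(bw([.030+x,-.1025,.0098]),tgt_board(0,a))
```

```text
[-0.74954289  0.91981904  0.01997867]
d [ 0.0036  0.0006 -0.0105] w [ 0.03  0.04 -0.  ]
d [ 0.0001  0.0002 -0.0124] w [ 0.03  0.04 -0.  ]
d [-0.0017 -0.     -0.0133] w [ 0.03  0.04 -0.  ]
```

View pics/w17.png

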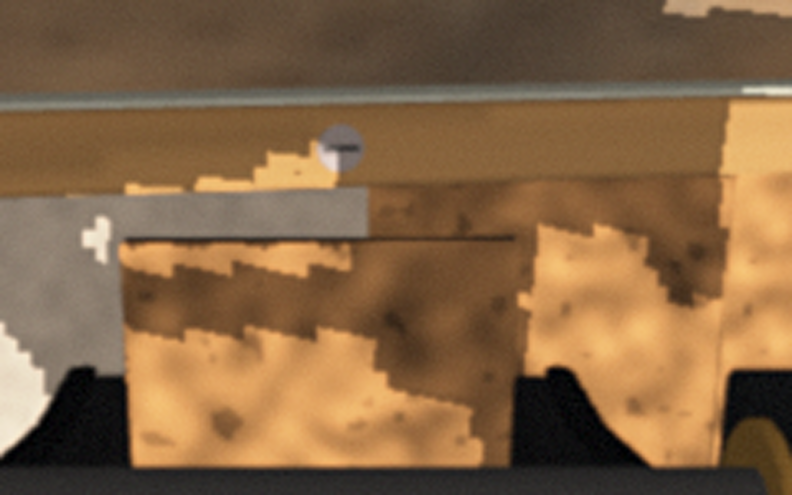

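About 20 mm overlap over the mid and ~6 mm gap to the ledge. Lowering, then sliding down to contact.

{"fn": "move_arm", "kwargs": {"commands": "0.0025 0.0005 -0.005 0 0 0 -0.3; 0.0036 0.0006 -0.0105 0 0 0 -0.3; 0.0036 0.0006 -0.0105 0 0 0 -0.3; 0.0018 0.0004 -0.0115 0 0 0 -0.3; 0.0001 0.0002 -0.0124 0 0 0 -0.3; -0.001 0 -0.013 0 0 0 -0.3; -0.0018 0 -0.0134 0 0 0 -0.3; -0.0018 0 -0.0134 0 0 0 -0.3"}}

```text
time_s: 19.67
eef_pos: [0.48, 0.3549, 0.0366]
orientation: [2.976, 0.49, -3.022]
wrist_force: [0.6, -0.9, -0.0]
finger_gap: 0.0552
```

Run:
```python
from h import *
f=r.grab_frame("wrist"); save(f,"w18.png",(180,130,420,280),3.3); a=np.radians(9.5)
print(r.read_state()["wrist_force"])
p,_=cur();print(bR(B[2]).inv().apply(p-bw([[0,0,0]])[0]))
```

```text
[0.77778512 0.17222242 0.31654831]
[ 0.02834611 -0.10233379  0.0100012 ]
```

View pics/w18.png

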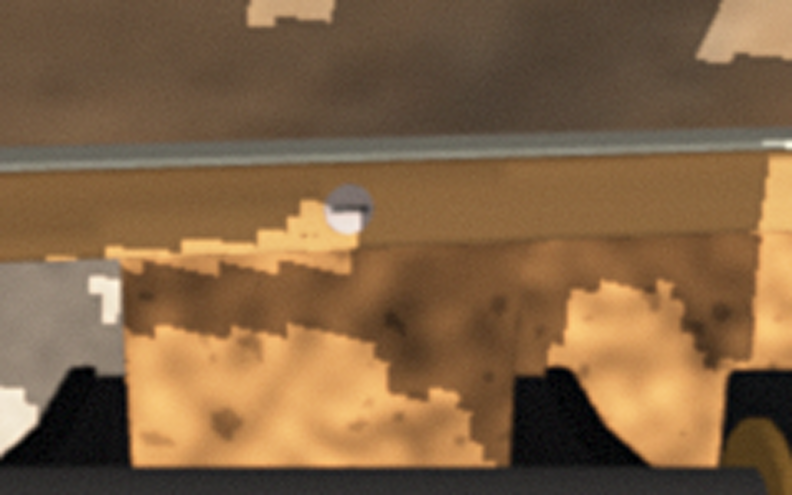

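{"fn": "move_arm", "kwargs": {"commands": "-0.0008 0 -0.0007 0 0 0 -0.3; -0.0012 0 -0.001 0 0 0 -0.3; -0.0012 0 -0.001 0 0 0 -0.3"}}

```text
time_s: 19.97
eef_pos: [0.4799, 0.3552, 0.0366]
orientation: [2.975, 0.492, -3.022]
wrist_force: [4.4, -2.0, 1.3]
finger_gap: 0.0554
```

Run:
```python
from h import *
print(r.read_state()["wrist_force"])
p,_=cur();print(bR(B[2]).inv().apply(p-bw([[0,0,0]])[0]))
p,Rr=cur(); print(-Rr.as_matrix()[:,2]*.05)
```

```text
[ 4.44977823 -1.98222452  1.33432436]
[ 0.02827974 -0.10208173  0.00998093]
[-0.0221656  -0.01098478  0.04345136]
```

Contact with the ledge (~4.5 N). Releasing and retreating.

{"fn": "move_arm", "kwargs": {"commands": "0 0 0 0 0 0 0.5; 0 0 0 0 0 0 0.5; 0 0 0 0 0 0 0.5; 0 0 0 0 0 0 0.5; -0.004 -0.002 0.009 0 0 0 0.5; -0.011 -0.005 0.022 0 0 0 0.5; -0.022 -0.011 0.044 0 0 0 0.6; -0.04 -0.02 0.08 0 0 0 1; -0.055 -0.028 0.11 0 0 0 1; -0.07 -0.03 0.14 0 0 0 1; -0.075 -0.03 0.155 0 0 0 1; -0.075 -0.03 0.155 0 0 0 1; -0.075 -0.03 0.155 0 0 0 1"}}

```text
time_s: 21.05
eef_pos: [0.4051, 0.3257, 0.1926]
orientation: [2.974, 0.495, -3.022]
wrist_force: [0.2, 0.5, 0.4]
finger_gap: 0.0865
```

Run:
```python
from h import *
import pickle
f=r.grab_frame("wrist"); save(f,"w19.png",sc=1.4); pickle.dump(f,open("w19.pkl","wb"))
g=r.grab_frame("scene"); save(g,"s19.png",(140,90,440,340),2.4)
save(f,"w19c.png",(100,110,370,250),2.9)
```

```text
(no output)
```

View pics/w19c.png

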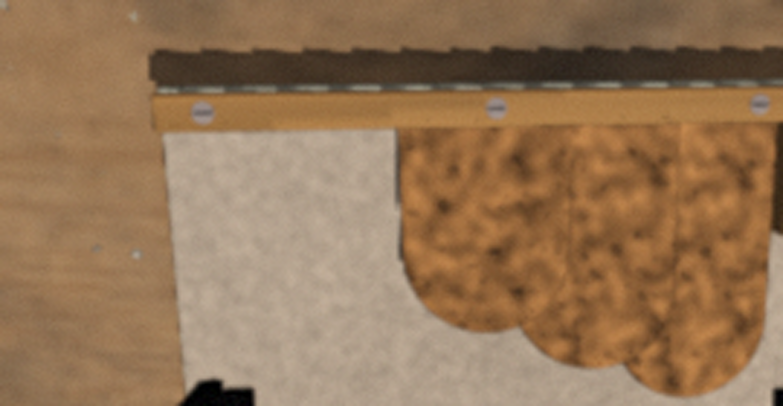

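View pics/s19.png

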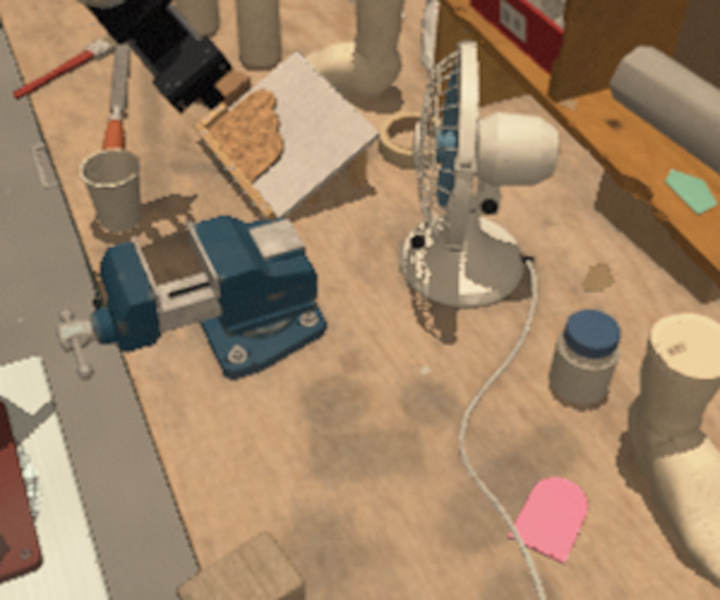

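Run:
```python
from h import *
import pickle
f=pickle.load(open("w19.pkl","rb"))
n=bR(B[2]).apply([0,0,1])
def at(u,v,z): 
    P=onplane(f,np.array([u,v])/2.9-.3+[100,110],bw([[0,0,z/1e3]])[0],n); return (bR(B[2]).inv().apply(P-bw([[0,0,0]])[0])*1000).round(1)[0]
print("longL",at(770,200,7),"midL",at(681,170,17.5),at(677,270,17.5),"shortL",at(568,170,17.5),at(567,260,17.5),"shortR",at(398,160,7),at(402,230,7))
print("heels",at(690,397,7),at(590,368,12),at(485,331,12),"ledge top inner",at(400,128,16),at(700,123,16))
```

```text
longL [26.2 -2.5  7. ] midL [ 13.3 -39.   17.5] [ 47.4 -38.9  17.5] shortL [ 12.3 -77.4  17.5] [ 42.4 -77.3  17.5] shortR [   9.2 -131.7    7. ] [  32.5 -131.     7. ]
heels [ 98.1 -28.3   7. ] [ 82.9 -67.2  12. ] [  67.4 -104.2   12. ] ledge top inner [  -2.1 -131.3   16. ] [ -1.9 -32.7  16. ]
```

All measurements are within tolerance, so I'm handing in.

Run:
```python
from h import *
print(r.finish_job(), r.read_state()["time_s"])
```

```text
the job is handed in; nothing more can be done
the job is handed in; nothing more can be done
```

I laid out all three lifts on the board as asked and handed the job in at about 21 s of the 72 s allowed. No verdict was reported.

- **Long lift:** it is squared into the corner. I felt contact at both the ledge (about 6 N) and the end stop (about 2 N) before letting go.
- **Middle and short lifts:** each was pressed lightly against the ledge (about 4 N), then released leaning left side up. In the last wrist picture, the middle lift's centre is about 37 mm right of the long one's. The short lift's centre is about 38 mm right of the middle one's, and the allowed range is 28 to 45 mm.
- **Squareness:** the sides measured square to well within 0.1 rad. The straight edges looked flush with the ledge, and the heel positions agree to within a millimetre or so.
- **Surroundings:** the last scene picture shows the cup, jar, cast and pink look-alike apparently where they were. I compared these by eye and did not measure them. The gripper was well clear of the board at hand-in.

The scene and wrist cameras disagreed on the board's position by about 2 to 3 mm. I used the wrist camera's figure and corrected it by about 1 mm from where the long lift touched the ledge and stop. That leaves about 2 mm of uncertainty in the picture measurements, which stays inside the tolerances above.

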